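# Draw a thin flat plate off a rimmed shelf and stand it in its holder

## Robot

A 6-joint arm with a two-finger parallel gripper is mounted at the origin on a cart in front of the work surface, level with it; the furniture and walls round the work are solid. World frame = base frame: x ahead of the robot, y to its left, z up, the work surface at z = 0. Lengths are in m, angles in degrees, forces in N, time in s.
With the tool pointing down it reaches from about 0.3 to 0.75 m from the base axis. Payload 8.5 kg.
Tool frame: the origin (TCP) lies at the very end of the fingers, on their centre line; the grasp point (between the pads) lies 19 mm behind it (hold_point_z is the distance from the TCP to the grasp point, in m); z points along the fingers, y is the direction in which the jaws open and shut (so a half turn about z gives the same grasp; the last joint's range is limited). The gripper opens to 85 mm and grips with 20 to 120 N. Pads are 22 mm wide; open, the fingers measure 114 mm over their backs; the gripper's body (76 mm by 85 mm) begins 54 mm behind the grasp point. The pads swing forward as they close: fully open they stand 13 mm farther back than shut.
Start: joints at [-89.112, 21.807, 74.336, -0, 83.858, -12.336], TCP at [0.126, -0.535, 0.231] pointing down, gripper open.
Joint ranges: [-178.18, 178.18], [-50.72, 133.34], [12.68, 142.11], [-81.47, 261.47], [9.98, 163.14], [-165.26, 165.26]. Speed limits (degrees/s): [136.94, 136.94, 180, 180, 180, 180].

## Interface

Orientations are given as a 3x3 rotation matrix whose columns are the frame's x, y, z axes.
In Python, from rig import observe, get_image, close_job, hold_point_z gives the robot as it stands. The module is installed in compiled form; this text tells all that it offers.
- The arm moves only by the tool jog_arm, never from a script. Its arguments are lists of equal length, an entry for each row: "travel": the shift along the world's x, y, z in m, a list of three; "dr": the turn, a rotation vector about the world's x, y, z in rad, a list of three. In form: {"travel": [[x, y, z], ...], "dr": [[rx, ry, rz], ...]}. A call has 1 to 20 rows; each row shifts and turns the commanded pose from where the row before left it; what a row does not reach is not made up. A row lasts 1/12 s, in which the tool goes at most 41.7 mm and 7.16 degrees, less where a joint would pass 70% of its speed; a pose out of reach is approached as far as the arm can. A call with a gripper value outside its range is refused whole. "jaw" is the finger opening in m, from 0 to 0.0854, set as the call begins (left out, the last holds). The fingers move at their own pace and stop on an object; "newtons" is the grip in N (left out, the last holds). Time passes only in rows, so rows that do not move let the fingers close. It gives the time, the measured TCP pose, the force and the opening at its end, in the units of the state.
- observe(): the state, without advancing time (a new reading comes with each control period).
- get_image(name): name is "scene" or "top" or "wrist"; returns a dict with "color" (384x512x3 uint8, red, green, blue), "fovy" (degrees; the focal length in pixels is half the picture's height over the tangent of half this angle, whatever the lens; pixels are square), "cx", "cy" (the principal point, pixels), "R" (3x3) and "t" (3): a world point X has camera coordinates R X + t. Camera axes: x right, y down, z forward; pixel columns grow to the right and rows downward; lengths in m; the calibration is good to about 2 mm. A picture is of the moment at which its call begins. There is no depth.
- close_job(): hands the job in, once; it reports no verdict.
The state is a dict: "time_s": time; "q": joint angles; "qvel": joint speeds; "joint_efforts": joint torques, N m; "position": TCP position; "tool_rot": TCP orientation; "ft_force": force on the tool from outside, world axes, zero at the start; "wrist_torque": the same for the moment, N m; "grip_width": finger opening in m.
Only numpy, scipy, OpenCV 4.12 (cv2) and the standard library are available. Lean on these libraries where they do the work, as an engineer would, in place of code of your own. Each camera call takes 0.05 s, during which the arm holds its last target.

## Task

The thin flat X-ray imaging plate lies flat on the deck of the small raised shelf, where it cannot be gripped: draw it forward until its front edge sticks out a few centimetres over the deck's open front edge while it still lies flat on the deck, then pinch it there and lift it clear. Stand it upright on edge in the slot of the steel holder, about midway along the slot, and let go. Do not let the plate drop, and leave the other things on the worktop where they are.

Things in the scene. Friction and masses are not known exactly. Their poses are not given: they have to be found in the camera images.
- plate: Rigid flat imaging plate 120 (x) by 150 (y) by 4 mm, aluminium frame, grey face, 0.13 to 0.21 kg; too wide to grip. Origin: centre of its underside. Lies on the sloping deck (z = deck normal, x down the slope), front edge (-x) 19 mm inside the open front. Slides (friction about 0.3; holds where left): shut fingertips pressed on it with 6 to 20 N drag it. Tips off once half sticks out.
- plate_front (a point): Middle of the plate's front edge (-x edge), at half its thickness. Axes as the plate's.
- shelf: Fixed white sheet-steel shelf: flat deck 150 (x, along the slope) by 180 mm (y) on four legs, leaning back 0.2 rad: front edge (-x) 115 mm, centre 100 mm, rear 85 mm above the worktop. Front edge: no rim, free below; on the rear and sides a rim 4 mm thick stands 10 mm above the deck (inner 146 x 172 mm). Deck 6 mm thick. Origin: on the worktop under the deck's centre; x level, z up.
- shelf_front (a point): Middle of the deck's open front edge, at its upper surface (115 mm above the worktop). Axes as the shelf's: x level, from front to rear.
- holder: Fixed steel holder: white base 100 (x) by 150 (y) by 10 mm; two walls 130 mm long along y leave a slot 14 mm wide (x = -7 to 7), open at both ends. Slot floor 10 mm above the worktop; walls straight to 52 mm, then flared to a mouth about 32 mm wide at 66 mm. The plate stands on edge on the slot floor, faces to the walls, and sticks out at both ends. Origin: centre of the underside; z up.
- slot (a point): Centre of the slot's floor, 10 mm above the worktop; axes as the holder's.
- laryngoscope: Bystander: black folded laryngoscope, 63 x 126 x 27 mm, lying on the front of the worktop. Origin: centre of its underside.
- tape_roll: Bystander: roll of skin tape, 52 mm across, 12 mm high, lying flat on the front of the worktop. Origin: centre of its underside.
- airway: Bystander: curved green airway, 66 x 76 x 12 mm, lying on the front of the worktop. Origin: centre of its underside.

How it is judged:
By the outcome, as a careful person would: the job done as asked, in the order asked, and still so for the second after the job is handed in, with the robot touching nothing.
It also fails if it takes over 72 s, if anything falls off the work surface, if the arm or the gripper's body presses on something with over 40 N, if the wrist force passes 120 N, or if a joint passes its speed limit or range.

## Working session

There is one attempt and no reset: what is moved stays moved. The work goes in short steps, Python scripts to look and compute and a tool call to move; the robot and the scene stay as the last step left them, time stands still between calls to the robot, and variables do not carry over. Pictures are saved under pics/ and viewed, and the job is handed in when it is done.

Besides the shell and the picture viewer there is one more tool, called after "Call:" in YAML: its name, and indented under it one key for each argument. jog_arm: Moves the arm, as the interface text tells. Its arguments: {"type":"object","properties":{"travel":{"type":"array"},"dr":{"type":"array"},"jaw":{"type":"number"},"newtons":{"type":"number"}},"required":["travel","dr"]}

```bash
mkdir -p pics
python3 - <<'E'
from rig import *
import cv2,numpy as np
print(observe(), hold_point_z)
for n in ["scene","top","wrist"]:
    g=get_image(n); cv2.imwrite(f"pics/{n}0.png",g["color"][:,:,::-1]); print(n,g["fovy"],g["cx"],g["cy"],np.round(g["R"],3).tolist(),np.round(g["t"],3), np.round(-g["R"].T@g["t"],3))
E
```

```text
{'time_s': 0.0, 'q': array([-8.91096167e+01,  2.18408437e+01,  7.43856926e+01,  3.90551487e-04,
        8.38555750e+01, -1.23350164e+01]), 'qvel': array([-0.03280014, -0.01744975, -0.07978234, -0.04070114,  0.05718555,
        0.09286638]), 'joint_efforts': array([-2.31026032e-03, -4.48461020e+01, -2.31286079e+01, -3.72480590e-04,
        4.66756581e-03,  8.11966430e-06]), 'position': array([ 0.12583238, -0.53511654,  0.23070761]), 'tool_rot': array([[ 9.73477748e-01,  2.28781717e-01, -1.54934130e-05],
       [ 2.28781504e-01, -9.73476743e-01,  1.43304483e-03],
       [ 3.12771979e-04, -1.39858186e-03, -9.99998973e-01]]), 'ft_force': array([-0.42447151,  0.21229168, -0.23806556]), 'wrist_torque': array([-0.00511519,  0.00351743,  0.00399754]), 'grip_width': 0.08536810095528838} 0.0187
scene 43.00576369594146 253.70111088782068 188.73185134311572 [[-0.616, -0.788, -0.008], [-0.597, 0.473, -0.648], [0.515, -0.394, -0.761]] [0.259 0.425 0.955] [-0.078  0.38   1.005]
top 47.42391239327267 255.91304177067914 192.79000257029443 [[-0.001, -1.0, 0.008], [-0.998, 0.0, -0.062], [0.062, -0.008, -0.998]] [-0.108  0.521  0.964] [ 0.46  -0.1    0.996]
wrist 63.826653693516455 253.85940253794766 189.85585561924262 [[0.228, -0.974, -0.001], [-0.937, -0.22, 0.27], [-0.263, -0.061, -0.963]] [-0.55  -0.035  0.379] [ 0.192 -0.52   0.374]
```

View pics/scene0.png

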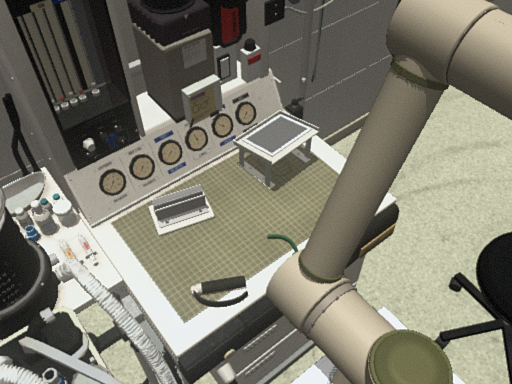

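View pics/top0.png

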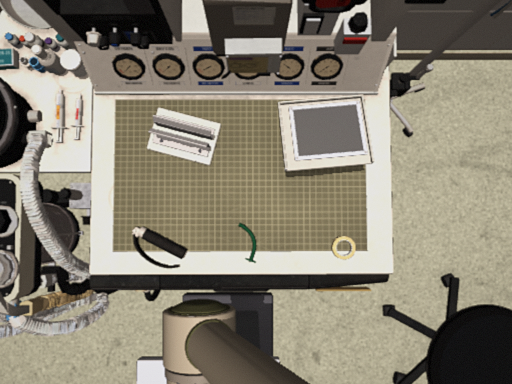

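View pics/wrist0.png

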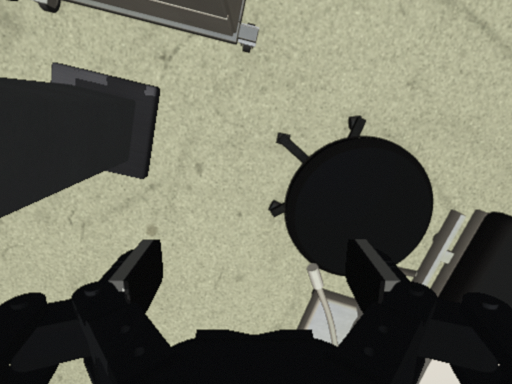

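Run:
```python
import cv2
a=cv2.imread("pics/top0.png"); 
cv2.imwrite("pics/top0s.png",cv2.resize(a[85:185,265:385],None,fx=6,fy=6,interpolation=cv2.INTER_CUBIC)[:600])
cv2.imwrite("pics/top0h.png",cv2.resize(a[100:170,140:230],None,fx=8,fy=8,interpolation=cv2.INTER_CUBIC))
a=cv2.imread("pics/scene0.png"); 
cv2.imwrite("pics/sc0s.png",cv2.resize(a[100:195,225:335],None,fx=6,fy=6,interpolation=cv2.INTER_CUBIC))
```

```text
(no output)
```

View pics/top0s.png

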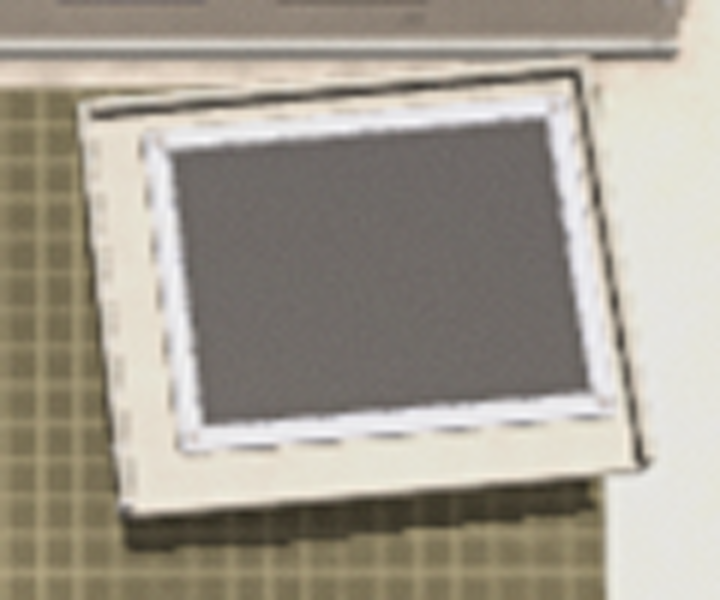

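View pics/top0h.png

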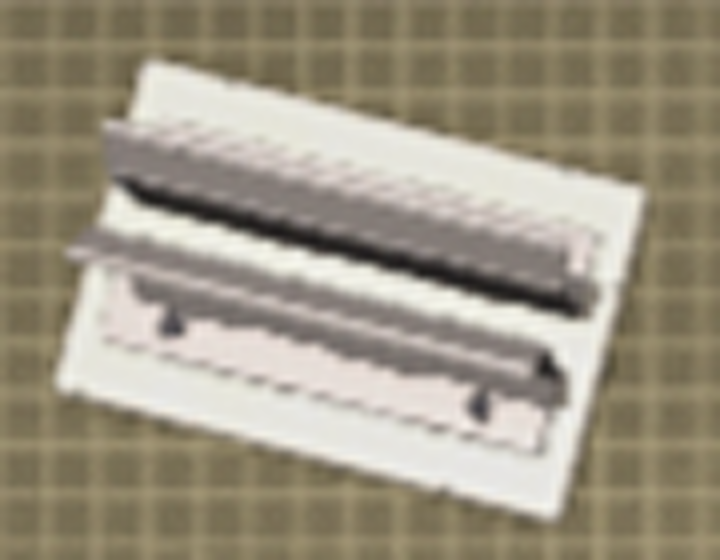

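View pics/sc0s.png

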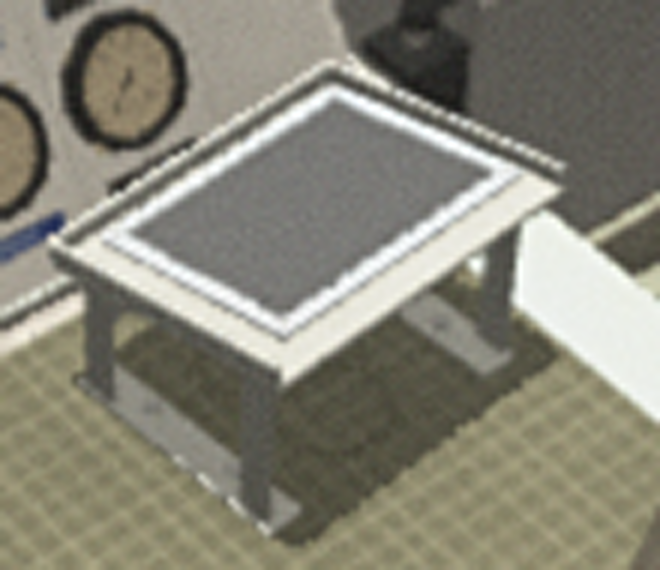

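```bash
cat > h.py <<'E'
import numpy as np,cv2
from scipy.optimize import least_squares
def foc(g): return 192/np.tan(np.radians(g["fovy"]/2))
def proj(g,P):
    c=np.atleast_2d(P)@g["R"].T+g["t"]; return c[:,:2]/c[:,2:]*foc(g)+[g["cx"],g["cy"]]
def ray(g,uv,z):
    d=g["R"].T@np.array([(uv[0]-g["cx"])/foc(g),(uv[1]-g["cy"])/foc(g),1]); o=-g["R"].T@g["t"]
    return o+d*(z-o[2])/d[2]
def Rz(a): return np.array([[np.cos(a),-np.sin(a),0],[np.sin(a),np.cos(a),0],[0,0,1]])
def Ry(a): return np.array([[np.cos(a),0,np.sin(a)],[0,1,0],[-np.sin(a),0,np.cos(a)]])
def deckT(s): # s=x,y,yaw -> R, origin of deck frame (deck centre upper surface); x down slope rearward
    R=Rz(s[2])@Ry(0.2); return R,np.array([s[0],s[1],0.100])
E
python3 - <<'E'
from h import *
from rig import *
T=get_image("top");S=get_image("scene")
z=lambda pts,o,k:(np.array(pts,float)+.5)/k-.5+o
dT=z([(125,513),(645,465)],(265,85),6); pT=z([(185,447),(608,412),(148,135),(570,100)],(265,85),6)
dS=z([(282,380),(562,187)],(225,100),6); pS=z([(285,338),(525,175),(105,240),(338,85)],(225,100),6)
dk=np.array([[-.075,.09,0],[-.075,-.09,0]])
pl=np.array([[-.06,.075,.004],[-.06,-.075,.004],[.06,.075,.004],[.06,-.075,.004]])
def model(v):
    R,o=deckT(v[:3]); D=dk@R.T+o
    P=(pl@Rz(v[5]).T+[v[3],v[4],0])@R.T+o; return D,P
def res(v):
    D,P=model(v)
    return np.r_[(proj(T,D)-dT).ravel(),(proj(T,P)-pT).ravel(),(proj(S,D)-dS).ravel(),(proj(S,P)-pS).ravel()]
r=least_squares(res,[.6,-.25,-.1,0.004,0,0]); print("shelf,plate",r.x); print(np.round(r.fun.reshape(-1,2),1).tolist())
print([ray(T,u,.115).round(4) for u in dT],[ray(S,u,.115).round(4) for u in dS])
D,P=model(r.x);print(D,P)
hT=z([(150,58),(645,187),(555,520),(57,390)],(140,100),8)
q=np.array([ray(T,u,.01) for u in hT]); print(q.round(4)); c=q.mean(0); d=(q[0]-q[1]+q[3]-q[2]); print("holder",c,"slot dir",np.degrees(np.arctan2(d[1],d[0])),np.linalg.norm(q[0]-q[1]),np.linalg.norm(q[0]-q[3]))
a=S["color"][:,:,::-1].copy()
cv2.imwrite("pics/sc0h.png",cv2.resize(a[175:240,140:225],None,fx=8,fy=8,interpolation=cv2.INTER_CUBIC))
Rm=Rz(np.arctan2(d[1],d[0])-np.pi/2)
H=np.array([[-.05,.075,.01],[-.05,-.075,.01],[.05,-.075,.01],[.05,.075,.01],[-.016,.065,.066],[-.016,-.065,.066],[.016,-.065,.066],[.016,.065,.066]])@Rm.T+[c[0],c[1],0]
print((((proj(S,H)-[140,175])+.5)*8-.5).round().tolist());print((((proj(T,H)-[140,100])+.5)*8-.5).round().tolist())
E
```

```text
shelf,plate [ 0.64245963 -0.24828419  0.09270671  0.00212329 -0.00716773 -0.01336693]
[[-0.7, -0.0], [0.7, -0.2], [-1.1, 0.9], [1.9, 0.9], [-0.8, -1.0], [-0.1, -0.7], [-0.5, 1.1], [0.8, -0.7], [-0.1, -0.1], [0.2, -0.5], [-0.6, -0.5], [0.2, 0.1]]
[array([ 0.5609, -0.1669,  0.115 ]), array([ 0.5773, -0.3432,  0.115 ])] [array([ 0.5629, -0.1687,  0.115 ]), array([ 0.5768, -0.3409,  0.115 ])]
[[ 0.56093862 -0.16547532  0.1149002 ]
 [ 0.57760194 -0.34470237  0.1149002 ]] [[ 0.58140184 -0.1850374   0.11521836]
 [ 0.59333012 -0.33456184  0.11561669]
 [ 0.69864283 -0.17574803  0.09138017]
 [ 0.71057111 -0.32527247  0.0917785 ]]
[[ 0.7182  0.1149  0.01  ]
 [ 0.681  -0.0265  0.01  ]
 [ 0.5855 -0.0014  0.01  ]
 [ 0.6226  0.14    0.01  ]]
holder [0.65181693 0.05672899 0.01      ] slot dir 75.2987602235316 0.1461890740140796 0.09882486235326958
[[155.0, 482.0], [607.0, 328.0], [504.0, 110.0], [69.0, 251.0], [127.0, 282.0], [528.0, 151.0], [494.0, 80.0], [98.0, 207.0]]
[[50.0, 390.0], [561.0, 524.0], [652.0, 187.0], [144.0, 54.0], [69.0, 244.0], [537.0, 366.0], [568.0, 252.0], [101.0, 130.0]]
```

View pics/sc0h.png

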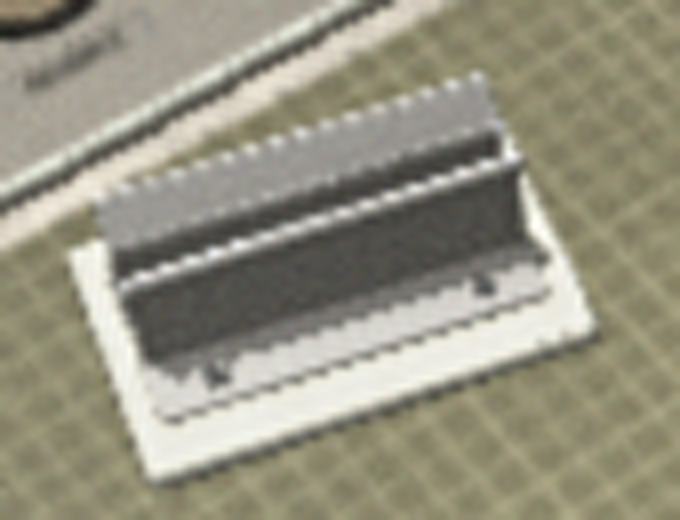

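Call:
jog_arm:
  travel:
    - [0.014,0.008,0.014]
    - [0.024,0.014,0.014]
    - [0.024,0.014,0.014]
    - [0.024,0.014,0.014]
    - [0.024,0.014,0.014]
    - [0.024,0.014,0]
    - [0.024,0.014,0]
    - [0.024,0.014,0]
    - [0.024,0.014,0]
    - [0.024,0.014,0]
    - [0.024,0.014,0]
    - [0.024,0.014,0]
    - [0.024,0.014,0]
    - [0.024,0.014,0]
    - [0.024,0.014,0]
    - [0.024,0.014,0]
    - [0.024,0.015,0]
    - [0.024,0.015,0]
    - [0.024,0.015,0]
    - [0.018,0.012,0]
  dr:
    - [0,0,-0.0069]
    - [0,0,-0.0069]
    - [0,0,-0.0069]
    - [0,0,-0.0069]
    - [0,0,-0.0069]
    - [0,0,-0.0069]
    - [0,0,-0.0069]
    - [0,0,-0.0069]
    - [0,0,-0.0069]
    - [0,0,-0.0069]
    - [0,0,-0.0069]
    - [0,0,-0.0069]
    - [0,0,-0.0069]
    - [0,0,-0.0069]
    - [0,0,-0.0069]
    - [0,0,-0.0069]
    - [0,0,-0.0069]
    - [0,0,-0.0069]
    - [0,0,-0.0069]
    - [0,0,-0.0069]
  jaw: 0
  newtons: 40

```text
time_s: 1.92
position: [0.5913, -0.259, 0.3009]
tool_rot: [[0.996, 0.093, -0.0], [0.093, -0.996, 0.001], [-0.0, -0.001, -1.0]]
ft_force: [0.1, -0.3, 0.3]
grip_width: 0.0
```

Run:
```python
from rig import *
import cv2,numpy as np
s=observe(); print({k:np.round(v,4).tolist() for k,v in s.items()})
g=get_image("wrist"); cv2.imwrite("pics/w1.png",g["color"][:,:,::-1])
```

```text
{'time_s': 1.9167, 'q': [-34.1452, 30.3048, 48.8913, 0.0156, 100.8353, 50.5047], 'qvel': [21.1663, 15.749, -27.1423, -0.4028, 11.5976, 25.7277], 'joint_efforts': [-1.3493, -56.4173, -23.7143, 0.0507, -0.2034, -0.4735], 'position': [0.5913, -0.259, 0.3009], 'tool_rot': [[0.9956, 0.0933, -0.0003], [0.0933, -0.9956, 0.0005], [-0.0003, -0.0006, -1.0]], 'ft_force': [0.1148, -0.2775, 0.256], 'wrist_torque': [-0.0271, -0.023, -0.0307], 'grip_width': 0.0}
```

View pics/w1.png

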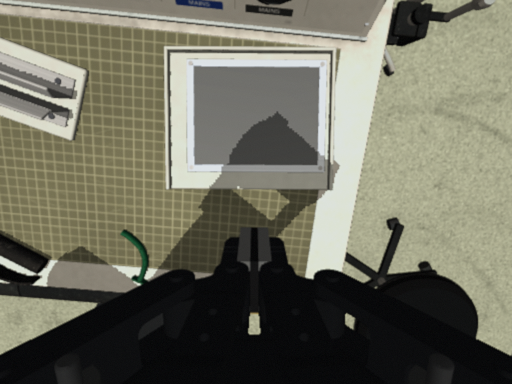

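Run:
```python
from rig import *
import cv2,numpy as np
get_image("wrist");get_image("wrist");get_image("wrist")
g=get_image("wrist"); a=g["color"][:,:,::-1]
s=observe(); print({k:np.round(v,4).tolist() for k,v in s.items() if k in("q","qvel","position")})
import pickle; pickle.dump(g,open("w2.pkl","wb"))
cv2.imwrite("pics/w2s.png",cv2.resize(a[30:200,150:350],None,fx=3.5,fy=3.5,interpolation=cv2.INTER_CUBIC))
cv2.imwrite("pics/w2f.png",a)
```

```text
{'q': [-34.3719, 30.1665, 49.0856, -0.0162, 100.7744, 50.3198], 'qvel': [-1.048, -0.6136, 0.2427, 0.0573, 0.0431, 0.034], 'position': [0.5893, -0.2608, 0.3012]}
```

View pics/w2s.png

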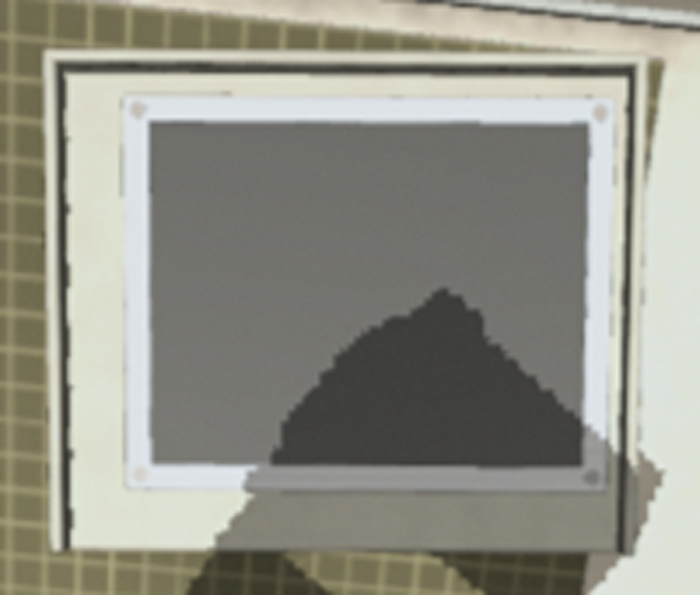

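Run:
```python
from h import *
import pickle
W=pickle.load(open("w2.pkl","rb"))
z=lambda pts,o,k:(np.array(pts,float)+.5)/k-.5+o
dW=z([(51,550),(634,553)],(150,30),3.5);pW=z([(125,489),(607,490),(123,97),(613,100)],(150,30),3.5)
dk=np.array([[-.075,.09,0],[-.075,-.09,0]])
pl=np.array([[-.06,.075,.004],[-.06,-.075,.004],[.06,.075,.004],[.06,-.075,.004]])
def model(v):
    R,o=deckT(v[:3]); D=dk@R.T+o
    P=(pl@Rz(v[5]).T+[v[3],v[4],0])@R.T+o; return D,P
res=lambda v:(np.r_[proj(W,model(v)[0]),proj(W,model(v)[1])]-np.r_[dW,pW]).ravel()
r=least_squares(res,[.642,-.248,.09,.002,-.007,0]);print(r.x,r.fun.reshape(-1,2).round(1).tolist()); print(model(r.x))
# left holder in full image
```

```text
[ 0.64141391 -0.2489119   0.08765477  0.00354851 -0.00726124  0.00121152] [[1.8, -0.0], [-1.8, -0.0], [-0.1, 0.8], [0.1, 1.1], [-0.9, -0.8], [0.8, -1.0]]
(array([[ 0.56031229, -0.16569225,  0.1149002 ],
       [ 0.57606995, -0.34500119,  0.1149002 ]]), array([[ 0.58107941, -0.1862873 ,  0.11515349],
       [ 0.5943882 , -0.33569572,  0.11511739],
       [ 0.69822306, -0.17584678,  0.09131319],
       [ 0.71153186, -0.32525519,  0.09127708]]))
```

Run:
```python
from h import *
from rig import *
T=get_image("top")
for u in [(330,93),(330,80),(330,45),(370,45)]: print(u,[ray(T,u,z).round(3).tolist() for z in (0,.1,.2,.3)])
S=get_image("scene")
for u in [(228,168),(275,78),(285,107)]: print(u,[ray(S,u,z).round(3).tolist() for z in (0,.1,.2,.3)])
```

```text
(330, 93) [[0.754, -0.28, 0.0], [0.724, -0.262, 0.1], [0.695, -0.244, 0.2], [0.665, -0.226, 0.3]]
(330, 80) [[0.784, -0.28, 0.0], [0.752, -0.262, 0.1], [0.719, -0.244, 0.2], [0.687, -0.226, 0.3]]
(330, 45) [[0.868, -0.281, 0.0], [0.827, -0.263, 0.1], [0.786, -0.245, 0.2], [0.745, -0.227, 0.3]]
(370, 45) [[0.868, -0.375, 0.0], [0.827, -0.347, 0.1], [0.786, -0.32, 0.2], [0.745, -0.292, 0.3]]
(228, 168) [[0.707, -0.131, 0.0], [0.629, -0.08, 0.1], [0.551, -0.029, 0.2], [0.472, 0.021, 0.3]]
(275, 78) [[0.942, -0.497, 0.0], [0.84, -0.41, 0.1], [0.739, -0.323, 0.2], [0.637, -0.235, 0.3]]
(285, 107) [[0.807, -0.427, 0.0], [0.719, -0.347, 0.1], [0.631, -0.266, 0.2], [0.543, -0.186, 0.3]]
```

Call:
jog_arm:
  travel:
    - [0.006,0.001,-0.01]
    - [0.007,0.001,-0.015]
    - [0.007,0.001,-0.015]
    - [0.007,0.001,-0.015]
    - [0.007,0.001,-0.015]
    - [0.007,0,-0.01]
    - [0.007,0,-0.01]
    - [0.007,0,-0.01]
    - [0.007,0,-0.01]
    - [0.007,0.001,-0.01]
    - [0.006,0.001,-0.01]
  dr:
    - [0,0,0]
    - [0,0,0]
    - [0,0,0]
    - [0,0,0]
    - [0,0,0]
    - [0,0,0]
    - [0,0,0]
    - [0,0,0]
    - [0,0,0]
    - [0,0,0]
    - [0,0,0]

```text
time_s: 3.18
position: [0.6655, -0.2534, 0.1704]
tool_rot: [[0.996, 0.093, 0.0], [0.093, -0.996, -0.0], [0.0, 0.0, -1.0]]
ft_force: [0.7, -0.8, 0.0]
grip_width: -0.0002
```

Run:
```python
from rig import *
import cv2,numpy as np
get_image("wrist")
for n in ["scene","wrist"]:
  g=get_image(n); a=g["color"][:,:,::-1]; cv2.imwrite(f"pics/{n}3.png",a)
s=observe(); print({k:np.round(v,4).tolist() for k,v in s.items() if k in("q","qvel","position","ft_force")})
```

```text
{'q': [-30.3451, 41.0437, 49.69, -0.0015, 89.3621, 54.3142], 'qvel': [-0.4819, -1.7219, -0.683, -0.0505, 0.4827, -0.1582], 'position': [0.6649, -0.2531, 0.1702], 'ft_force': [0.7692, -0.036, 0.1191]}
```

View pics/scene3.png

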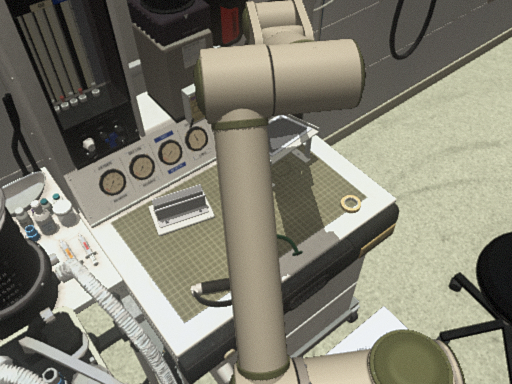

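View pics/wrist3.png

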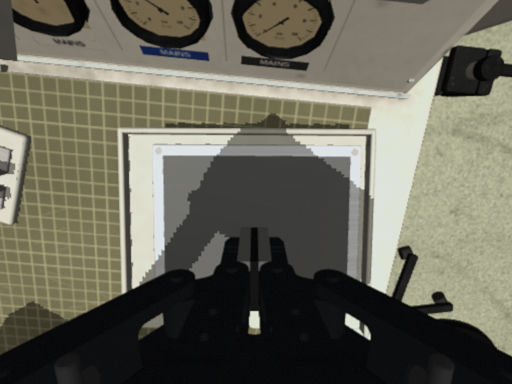

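Call:
jog_arm:
  travel:
    - [0.001,0,-0.012]
    - [0.001,0,-0.012]
    - [0,0,-0.012]
    - [0,0,-0.012]
    - [0,0,-0.008]
    - [0,0,-0.005]
    - [0,0,-0.002]
    - [0,0,-0.001]
    - [0,0,0]
  dr:
    - [0,0,0]
    - [0,0,0]
    - [0,0,0]
    - [0,0,0]
    - [0,0,0]
    - [0,0,0]
    - [0,0,0]
    - [0,0,0]
    - [0,0,0]

```text
time_s: 4.08
position: [0.6669, -0.2535, 0.1078]
tool_rot: [[0.996, 0.093, 0.001], [0.093, -0.996, -0.0], [0.001, 0.0, -1.0]]
ft_force: [-0.3, 0.3, 0.1]
grip_width: -0.0002
```

Call:
jog_arm:
  travel:
    - [0,0,-0.002]
    - [0,0,-0.001]
    - [0,0,-0.001]
    - [0,0,0]
  dr:
    - [0,0,0]
    - [0,0,0]
    - [0,0,0]
    - [0,0,0]

```text
time_s: 4.42
position: [0.6668, -0.2534, 0.1032]
tool_rot: [[0.996, 0.093, -0.0], [0.093, -0.996, 0.0], [-0.0, -0.0, -1.0]]
ft_force: [-0.6, -0.2, 1.2]
grip_width: -0.0002
```

```bash
cat > kin.py <<'E'
import numpy as np
from scipy.optimize import least_squares
D=[([-89.1096,21.8408,74.3857,83.8556],[.12583,-.53512,.23071]),([-34.3719,30.1665,49.0856,100.7744],[.5893,-.2608,.3012]),([-30.3451,41.0437,49.69,89.3621],[.6649,-.2531,.1702])]
def m(v,q2,q3):
    a,L1,L2,e,hz=v; s=q2+q3
    return a+L1*np.sin(q2)+L2*np.sin(s)+e*np.cos(s), hz+L1*np.cos(q2)+L2*np.cos(s)-e*np.sin(s)
def res(v):
    o=[]
    for q,p in D:
        f=np.sqrt(p[0]**2+p[1]**2-.1176**2); F,Z=m(v,*np.radians(q[1:3])); o+=[F-f,Z-p[2]]
    return np.array(o)
r=least_squares(lambda v:np.r_[res(v),1e-3*np.array([v[0],v[3]])],[0,.4,.4,0,-.1]); print(r.x,res(r.x))
for q,p in D:
    print(np.hypot(*p[:2])*np.sin(np.arctan2(p[1],p[0])-np.radians(q[0])))
E
python3 kin.py
```

```text
[-4.61676338e-05  5.36607503e-01  3.50738061e-01  1.04079608e-01
 -1.25904896e-01] [-2.07048477e-05 -3.08524267e-05 -8.14647868e-06 -1.61266556e-05
  2.88514164e-05  4.69785852e-05]
0.11749915568988324
0.11743470785245624
0.11748735876651233
```

Call:
jog_arm:
  travel:
    - [0,0,-0.001]
    - [0,0,0]
    - [0,0,0]
  dr:
    - [0,0,0]
    - [0,0,0]
    - [0,0,0]

```text
time_s: 4.67
position: [0.6668, -0.2534, 0.1023]
tool_rot: [[0.996, 0.093, -0.0], [0.093, -0.996, 0.0], [-0.0, -0.0, -1.0]]
ft_force: [0.7, -0.2, 0.5]
grip_width: -0.0
```

Call:
jog_arm:
  travel:
    - [0,0,-0.001]
    - [0,0,0]
    - [0,0,0]
  dr:
    - [0,0,0]
    - [0,0,0]
    - [0,0,0]

```text
time_s: 4.92
position: [0.6668, -0.2534, 0.1013]
tool_rot: [[0.996, 0.093, -0.0], [0.093, -0.996, 0.0], [-0.0, -0.0, -1.0]]
ft_force: [0.8, 0.1, -0.0]
grip_width: -0.0001
```

Call:
jog_arm:
  travel:
    - [0,0,-0.001]
    - [0,0,0]
    - [0,0,0]
  dr:
    - [0,0,0]
    - [0,0,0]
    - [0,0,0]

```text
time_s: 5.17
position: [0.6669, -0.2535, 0.1006]
tool_rot: [[0.996, 0.093, 0.001], [0.093, -0.996, -0.0], [0.001, 0.0, -1.0]]
ft_force: [-1.4, 1.4, 2.4]
grip_width: -0.0001
```

Call:
jog_arm:
  travel:
    - [0,0,-0.001]
    - [0,0,0]
    - [0,0,0]
  dr:
    - [0,0,0]
    - [0,0,0]
    - [0,0,0]

```text
time_s: 5.42
position: [0.6672, -0.2536, 0.1004]
tool_rot: [[0.996, 0.093, 0.002], [0.093, -0.996, -0.001], [0.002, 0.001, -1.0]]
ft_force: [-0.6, 1.0, 6.0]
grip_width: -0.0
```

Call:
jog_arm:
  travel:
    - [0,0,-0.0012]
    - [0,0,0]
    - [-0.0024,-0.0002,0.0005]
    - [-0.0024,-0.0002,0.0005]
    - [-0.0024,-0.0002,0.0005]
    - [-0.0024,-0.0002,0.0005]
  dr:
    - [0,0,0]
    - [0,0,0]
    - [0,0,0]
    - [0,0,0]
    - [0,0,0]
    - [0,0,0]

```text
time_s: 5.92
position: [0.6588, -0.2545, 0.1021]
tool_rot: [[0.996, 0.093, 0.006], [0.093, -0.996, -0.002], [0.005, 0.003, -1.0]]
ft_force: [5.7, 0.8, 6.4]
grip_width: -0.0006
```

Run:
```python
from rig import *
import cv2,numpy as np
g=get_image("wrist"); a=g["color"][:,:,::-1]; cv2.imwrite(f"pics/w4.png",a)
s=observe(); print({k:np.round(v,4).tolist() for k,v in s.items() if k in("q","position","ft_force")})
```

```text
{'q': [-30.7409, 43.1146, 56.9108, 0.0541, 79.6489, 53.9259], 'position': [0.6584, -0.2546, 0.1022], 'ft_force': [3.7955, 0.6101, 7.6877]}
```

View pics/w4.png

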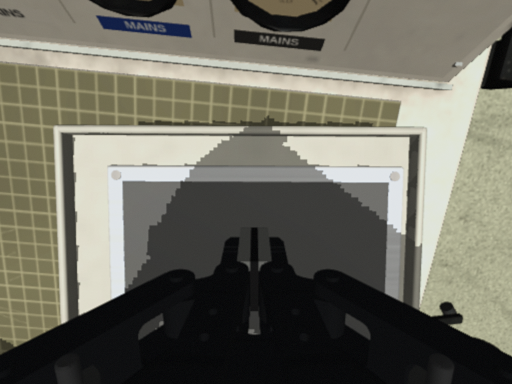

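```bash
cat >> h.py <<'E'
def ondeck(g,uv,zz=.004,s=(.6415,-.2487,.089)):
    R,o=deckT(s); d=R.T@(g["R"].T@np.array([(uv[0]-g["cx"])/foc(g),(uv[1]-g["cy"])/foc(g),1])); c=R.T@(-g["R"].T@g["t"]-o)
    return (c+d*(zz-c[2])/d[2])[:2]
E
python3 - <<'E'
from h import *
from rig import *
g=get_image("wrist")
for u in [(110,167),(255,166),(402,167)]: print(u,ondeck(g,u).round(4))
for u in [(75,136),(255,135),(410,135)]: print(u,ondeck(g,u,0).round(4))
print(observe()["ft_force"])
E
```

```text
(110, 167) [0.0541 0.0648]
(255, 166) [ 0.0548 -0.0078]
(402, 167) [ 0.0546 -0.0817]
(75, 136) [0.0698 0.084 ]
(255, 135) [ 0.0707 -0.0078]
(410, 135) [ 0.0709 -0.0872]
[ 2.32507912 -0.68162206  8.17153562]
```

Call:
jog_arm:
  travel:
    - [-0.0024,-0.0002,0.0003]
    - [-0.0024,-0.0002,0.0005]
    - [-0.0024,-0.0002,0.0005]
    - [-0.0024,-0.0002,0.0005]
    - [-0.0024,-0.0002,0.0005]
    - [-0.0024,-0.0002,0.0005]
    - [-0.0024,-0.0002,0.0005]
    - [-0.0024,-0.0002,0.0005]
  dr:
    - [0,0,0]
    - [0,0,0]
    - [0,0,0]
    - [0,0,0]
    - [0,0,0]
    - [0,0,0]
    - [0,0,0]
    - [0,0,0]

```text
time_s: 6.68
position: [0.6397, -0.2562, 0.106]
tool_rot: [[0.996, 0.093, 0.006], [0.093, -0.996, -0.002], [0.006, 0.003, -1.0]]
ft_force: [4.8, 0.6, 8.4]
grip_width: 0.0004
```

Call:
jog_arm:
  travel:
    - [-0.0024,-0.0002,0.0005]
    - [-0.0024,-0.0002,0.0005]
    - [-0.0024,-0.0002,0.0005]
    - [-0.0024,-0.0002,0.0005]
    - [-0.0024,-0.0002,0.0005]
    - [-0.0024,-0.0002,0.0005]
    - [-0.0024,-0.0002,0.0005]
    - [-0.0024,-0.0002,0.0005]
    - [0,0,0]
    - [0,0,0]
  dr:
    - [0,0,0]
    - [0,0,0]
    - [0,0,0]
    - [0,0,0]
    - [0,0,0]
    - [0,0,0]
    - [0,0,0]
    - [0,0,0]
    - [0,0,0]
    - [0,0,0]

```text
time_s: 7.52
position: [0.6202, -0.2579, 0.1099]
tool_rot: [[0.996, 0.093, 0.005], [0.093, -0.996, -0.002], [0.005, 0.003, -1.0]]
ft_force: [3.3, -0.1, 8.8]
grip_width: 0.0003
```

Run:
```python
from rig import *
import cv2,numpy as np
g=get_image("wrist"); a=g["color"][:,:,::-1]; cv2.imwrite(f"pics/w5.png",a)
import pickle; pickle.dump(g,open("w5.pkl","wb"))
s=observe(); print({k:np.round(v,4).tolist() for k,v in s.items() if k in("q","position","ft_force")})
```

```text
{'q': [-32.6672, 39.3482, 63.4258, 0.0401, 76.9211, 51.9986], 'position': [0.6202, -0.2579, 0.1099], 'ft_force': [1.5254, 1.1086, 9.5502]}
```

View pics/w5.png

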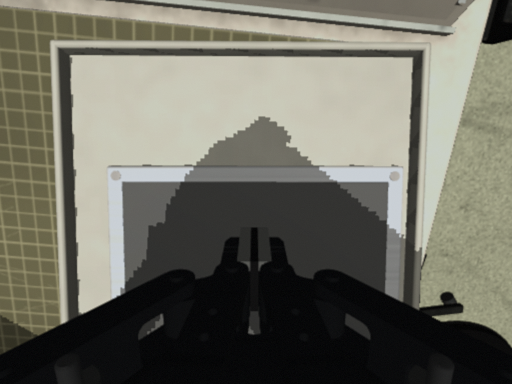

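Call:
jog_arm:
  travel:
    - [-0.0024,-0.0002,0.0005]
    - [-0.0024,-0.0002,0.0005]
    - [-0.0024,-0.0002,0.0005]
    - [-0.0024,-0.0002,0.0005]
    - [0,0,0]
    - [0,0,0]
  dr:
    - [0,0,0]
    - [0,0,0]
    - [0,0,0]
    - [0,0,0]
    - [0,0,0]
    - [0,0,0]

```text
time_s: 8.07
position: [0.6106, -0.2587, 0.1119]
tool_rot: [[0.996, 0.093, 0.005], [0.093, -0.996, -0.002], [0.005, 0.003, -1.0]]
ft_force: [2.5, 0.6, 8.1]
grip_width: -0.0
```

Run:
```python
from h import *
from rig import *
g=get_image("wrist")
a=g["color"][:,:,::-1]; cv2.imwrite(f"pics/w6.png",a)
import pickle; pickle.dump(g,open("w6.pkl","wb"))
print(ondeck(g,(255,166)))
```

```text
[ 0.00579075 -0.00766538]
```

View pics/w6.png

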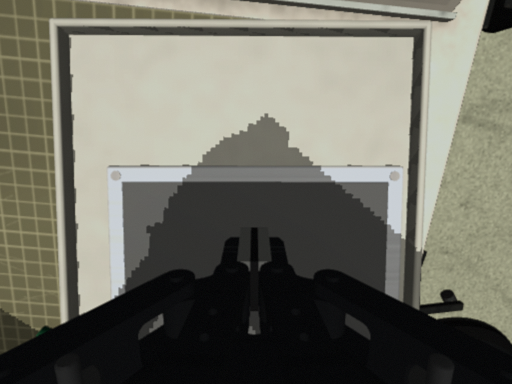

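Call:
jog_arm:
  travel:
    - [0,0,0.001]
    - [0,0,0.002]
    - [0,0,0.004]
    - [0,0,0.01]
    - [0,0,0.02]
    - [-0.01,0,0.025]
    - [-0.02,0,0.025]
    - [-0.025,0,0.025]
    - [-0.025,0,0.025]
    - [-0.025,0,0.025]
    - [-0.025,-0.005,0.025]
    - [-0.025,-0.005,0.02]
    - [-0.025,-0.005,0.015]
    - [-0.02,-0.005,0.01]
    - [-0.01,0,0.005]
  dr:
    - [0,0,0]
    - [0,0,0]
    - [0,0,0]
    - [0,0,0]
    - [0,0,0]
    - [0,0,0]
    - [0,0,0]
    - [0,0,0]
    - [0,-0.03,0]
    - [0,-0.06,0]
    - [0,-0.06,0]
    - [0,-0.06,0]
    - [0,-0.06,0]
    - [0,-0.06,0]
    - [0,-0.03,0]

```text
time_s: 9.37
position: [0.3972, -0.2784, 0.3491]
tool_rot: [[0.931, 0.085, 0.356], [0.092, -0.996, -0.004], [0.354, 0.036, -0.934]]
ft_force: [0.9, -1.1, -0.0]
grip_width: -0.0
```

Run:
```python
from rig import *
import numpy as np
s=observe(); print({k:np.round(v,4).tolist() for k,v in s.items()})
g=get_image("top")
import cv2;cv2.imwrite("pics/t7.png",g["color"][:,:,::-1])
g=get_image("wrist")
import cv2;cv2.imwrite("pics/w7.png",g["color"][:,:,::-1])
```

```text
{'time_s': 9.3667, 'q': [-58.7935, 4.0653, 81.5866, 17.7436, 83.3336, 25.5806], 'qvel': [-22.6956, -15.541, 14.8593, 20.3235, -1.1417, -21.8519], 'joint_efforts': [2.0629, -28.9642, -25.2484, 0.6545, -0.5275, 0.0739], 'position': [0.3972, -0.2784, 0.3491], 'tool_rot': [[0.9306, 0.0851, 0.356], [0.0924, -0.9957, -0.0035], [0.3542, 0.0362, -0.9345]], 'ft_force': [0.8633, -1.0591, -0.0303], 'wrist_torque': [-0.0416, 0.1781, -0.0154], 'grip_width': -0.0}
```

View pics/t7.png

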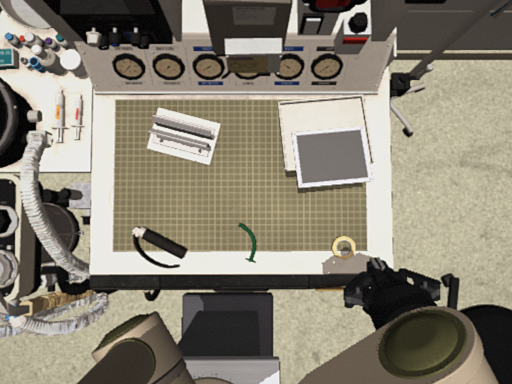

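View pics/w7.png

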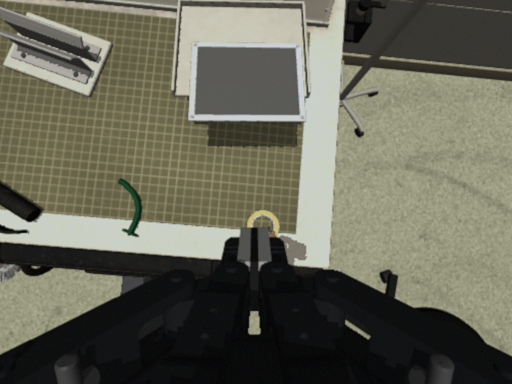

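```bash
cat > kin2.py <<'E'
import numpy as np
from scipy.optimize import least_squares
def Rz(a): c,s=np.cos(a),np.sin(a); return np.array([[c,-s,0],[s,c,0],[0,0,1]])
def Ry(a): c,s=np.cos(a),np.sin(a); return np.array([[c,0,s],[0,1,0],[-s,0,c]])
# v: h,L1,L2,e,lat,Lt,w
def fk(q,v):
    q=np.radians(q); h,L1,L2,e,lat,Lt,w=v
    A=Rz(q[0]); B=A@Ry(q[1]); C=B@Ry(q[2]); Dm=C@Rz(q[3]); E=Dm@Ry(q[4])
    p=A@np.array([0,lat,h])+B[:,2]*L1+C@np.array([e,0,L2])+Dm[:,0]*w+E[:,2]*Lt
    return p,E@Rz(q[5])@Rz(-np.pi/2) if False else E@Rz(q[5]+V6)
V6=-np.pi/2
E
python3 - <<'E'
import kin2; from kin2 import *
from rig import *
s=observe(); print(np.round(s["q"],4).tolist(),s["position"].round(5).tolist(),s["qvel"].round(2))
D=[([-89.1096,21.8408,74.3857,0,83.8556,-12.335],[.12583,-.53512,.23071]),([-34.3719,30.1665,49.0856,-.016,100.7744,50.32],[.5893,-.2608,.3012]),([-30.3451,41.0437,49.69,0,89.3621,54.31],[.6649,-.2531,.1702]),([-32.6672, 39.3482, 63.4258, 0.0401, 76.9211, 51.9986],[0.6202, -0.2579, 0.1099]),(s["q"],s["position"])]
v0=[.15,.5366,.35,.104,.1175,.25,0]
r=least_squares(lambda v:np.r_[np.concatenate([fk(q,v)[0]-p for q,p in D]),1e-4*v[6]],v0); print(r.x,np.abs(r.fun).max())
print(s["tool_rot"].round(3)); 
for k in range(4):
  kin2.V6=k*np.pi/2; print(fk(s["q"],r.x)[1].round(3).tolist())
E
```

```text
[-58.6874, 4.1527, 81.542, 17.6185, 83.353, 25.7677] [0.39751, -0.27842, 0.34857] [ 3.09  3.22 -1.46 -1.76 -0.34  2.85]
[1.29999294e-01 5.37090805e-01 3.50810688e-01 1.02867406e-01
 1.17492204e-01 2.57493203e-01 3.36797990e-05] 2.8923380911538565e-05
[[ 0.932  0.084  0.354]
 [ 0.091 -0.996 -0.003]
 [ 0.352  0.035 -0.935]]
[[-0.084, 0.932, 0.354], [0.996, 0.091, -0.003], [-0.035, 0.352, -0.935]]
[[0.932, 0.084, 0.354], [0.091, -0.996, -0.003], [0.352, 0.035, -0.935]]
[[0.084, -0.932, 0.354], [-0.996, -0.091, -0.003], [0.035, -0.352, -0.935]]
[[-0.932, -0.084, 0.354], [-0.091, 0.996, -0.003], [-0.352, -0.035, -0.935]]
```

```bash
sed -i 's/^V6=.*/V6=np.pi\/2/' kin2.py
cat >> kin2.py <<'E'
VP=[.13,.53709,.35081,.102867,.117492,.257493,0]
LO=np.array([-178.18,-50.72,12.68,-81.47,9.98,-165.26]);HI=np.array([178.18,133.34,142.11,261.47,163.14,165.26])
def ik(p,R,q0):
    from scipy.spatial.transform import Rotation as Ro
    def f(q):
        P,M=fk(q,VP); return np.r_[(P-p)*5,Ro.from_matrix(M.T@R).as_rotvec()]
    r=least_squares(f,np.clip(q0,LO+.1,HI-.1),bounds=(LO,HI)); return r.x,np.abs(r.fun).max()
E
python3 - <<'E'
from kin2 import *
from h import deckT
R,o=deckT((.6415,-.2487,.089))
q0=[-58.7,4.15,81.5,17.6,83.4,25.8]
tz=R[:,0]
for sg in (1,-1):
  ty=sg*R[:,2]; M=np.c_[np.cross(ty,tz),ty,tz]
  q=q0
  for dx,dz in [(-.20,.05),(-.0822-.05,.002),(-.0822,.002)]:
    p=o+R@np.array([dx if dx>-.2 else -.25,-.0075,dz])
    best=None
    for st in [q,[-58,0,100,90,80,60],[-58,0,100,90,80,-120],[-58,0,100,90,80,150]]:
      qq,e=ik(p,M,st)
      if best is None or e<best[1]-1e-6: best=(qq,e)
    q=best[0]; print(sg,dx,p.round(4),best[0].round(1),round(best[1],5))
print(M.round(3),tz)
for a in (-14.7,165.3):
  a=np.radians(a); ty=np.array([np.cos(a),np.sin(a),0]);z=np.array([0,0,-1]);M=np.c_[np.cross(ty,z),ty,z]
  for st in ([10,30,70,0,80,0],[10,30,70,0,80,100],[10,30,70,0,80,-100]):
    for zz in (.098,.25):
      qq,e=ik(np.array([.6518,.0567,zz]),M,st); print(a,zz,qq.round(1),round(e,5))
E
```

```text
1 -0.2 [ 0.408  -0.2771  0.1987] [ -82.7   27.1  125.2   86.5   78.9 -151.7] 0.0
1 -0.13219999999999998 [ 0.5135 -0.2677  0.1282] [ -65.4   39.6  119.3  104.2   72.3 -159.1] 0.0
1 -0.0822 [ 0.5623 -0.2633  0.1183] [ -58.7   41.6  114.3  109.6   69.  -156.9] 0.0
-1 -0.2 [ 0.408  -0.2771  0.1987] [-82.7  27.1 125.2  86.5  78.9  28.3] 0.0
-1 -0.13219999999999998 [ 0.5135 -0.2677  0.1282] [-65.4  39.6 119.3 104.2  72.3  20.9] 0.0
-1 -0.0822 [ 0.5623 -0.2633  0.1183] [-58.7  41.6 114.3 109.6  69.   23.1] 0.0
[[ 0.089 -0.198  0.976]
 [-0.996 -0.018  0.087]
 [ 0.    -0.98  -0.199]] [ 0.97618759  0.08711082 -0.19866933]
-0.2565634000431664 0.098 [-5.4 38.5 67.4  0.  74.1  9.3] 0.0
-0.2565634000431664 0.25 [-5.4 32.2 53.6  0.  94.2  9.3] 0.0
-0.2565634000431664 0.098 [-5.4 38.5 67.4  0.  74.1  9.3] 0.0
-0.2565634000431664 0.25 [-5.4 32.2 53.6  0.  94.2  9.3] 0.0
-0.2565634000431664 0.098 [-5.4 38.5 67.4  0.  74.1  9.3] 0.0
-0.2565634000431664 0.25 [-5.4 32.2 53.6  0.  94.2  9.3] 0.0
2.885029253546627 0.098 [  -4.1   38.7   67.1   -2.5   74.1 -165.3] 0.06058
2.885029253546627 0.25 [  -4.4   32.4   53.4   -1.5   94.2 -165.3] 0.07866
2.885029253546627 0.098 [-11.4  36.2  74.2  12.5  66.9 165.3] 0.23317
2.885029253546627 0.25 [-10.6  29.5  59.6   8.3  88.5 165.3] 0.32694
2.885029253546627 0.098 [  -4.1   38.7   67.1   -2.5   74.1 -165.3] 0.06058
2.885029253546627 0.25 [  -4.4   32.4   53.4   -1.5   94.2 -165.3] 0.07866
```

Run:
```python
from kin2 import *
from scipy.spatial.transform import Rotation as Ro
from h import deckT
from rig import observe
s=observe(); q=s["q"]; p0=s["position"];R0=s["tool_rot"]
R,o=deckT((.6415,-.2487,.089)); tz=R[:,0];ty=R[:,2];M=np.c_[np.cross(ty,tz),ty,tz]
rv=Ro.from_matrix(M@R0.T).as_rotvec(); print(rv,np.linalg.norm(rv))
pa=o+R@np.array([-.0822-.09,-.0075,.002]); print("approach",pa,"now",p0)
for N,pe in [(24,pa+[0,0,.13])]:
  for i in range(1,N+1):
    t=i/N; qq,e=ik(p0+(pe-p0)*t,Ro.from_rotvec(rv*t).as_matrix()@R0,q); print(i,qq.round(1),round(e,4),"dq/s",((qq-q)*12).round(0)); q=qq
qq,e=ik(pa,M,q);print(qq.round(1),e)
```

```text
[-1.13865977 -0.86812508  1.06836317] 1.7865013553957785
approach [ 0.47446288 -0.27113548  0.13617099] now [ 0.39751325 -0.27842157  0.34856946]
1 [-58.8   3.3  83.6  18.7  79.8  21.8] 0.0 dq/s [ -2. -10.  25.  13. -43. -48.]
2 [-59.    2.5  85.7  20.1  76.3  17.5] 0.0 dq/s [ -3.  -9.  25.  16. -42. -51.]
3 [-59.3   1.8  87.8  21.8  72.8  13. ] 0.0 dq/s [ -4.  -8.  25.  20. -42. -54.]
4 [-59.7   1.2  89.9  23.7  69.4   8.1] 0.0 dq/s [ -4.  -7.  25.  23. -41. -58.]
5 [-60.1   0.7  92.   26.   66.2   2.9] 0.0 dq/s [ -5.  -6.  25.  28. -39. -62.]
6 [-60.7   0.3  94.1  28.7  63.1  -2.7] 0.0 dq/s [ -6.  -5.  25.  32. -37. -67.]
7 [-61.2  -0.   96.2  31.8  60.2  -8.7] 0.0 dq/s [ -7.  -4.  25.  37. -34. -73.]
8 [-61.9  -0.2  98.2  35.3  57.6 -15.3] 0.0 dq/s [ -8.  -2.  25.  42. -31. -78.]
9 [-62.6  -0.2 100.2  39.2  55.3 -22.3] 0.0 dq/s [ -8.  -0.  24.  47. -27. -84.]
10 [-6.330e+01 -1.000e-01  1.022e+02  4.360e+01  5.350e+01 -2.980e+01] 0.0 dq/s [ -9.   2.  23.  52. -22. -90.]
11 [-64.1   0.2 104.1  48.3  52.  -37.8] 0.0 dq/s [ -9.   4.  23.  56. -17. -95.]
12 [-64.9   0.7 105.9  53.2  51
[... 467 characters left out ...]
7.  14.  49.  20. -97.]
18 [-69.3   7.4 114.2  80.5  56.5 -96.1] 0.0 dq/s [ -8.  19.  12.  43.  24. -93.]
19 [ -69.8    9.1  115.1   83.6   58.8 -103.4] 0.0 dq/s [ -7.  20.  10.  37.  28. -88.]
20 [ -70.3   10.9  115.7   86.1   61.4 -110.3] 0.0 dq/s [ -6.  22.   8.  30.  30. -83.]
21 [ -70.7   12.8  116.1   88.1   64.  -116.8] 0.0 dq/s [ -5.  23.   5.  24.  32. -78.]
22 [ -71.    14.8  116.3   89.6   66.8 -122.9] 0.0 dq/s [ -4.  24.   3.  18.  33. -73.]
23 [ -71.2   16.9  116.3   90.7   69.6 -128.5] 0.0 dq/s [ -3.  24.  -0.  13.  33. -68.]
24 [ -71.3   18.9  116.1   91.3   72.4 -133.8] 0.0 dq/s [ -1.  25.  -3.   8.  33. -64.]
[ -71.3   38.1  122.7   99.1   74.8 -160.7] 5.4754845383124325e-12
```

Call:
jog_arm:
  travel:
    - [0.0032,0.0003,-0.0034]
    - [0.0032,0.0003,-0.0034]
    - [0.0032,0.0003,-0.0034]
    - [0.0032,0.0003,-0.0034]
    - [0.0032,0.0003,-0.0034]
    - [0.0032,0.0003,-0.0034]
    - [0.0032,0.0003,-0.0034]
    - [0.0032,0.0003,-0.0034]
    - [0.0032,0.0003,-0.0034]
    - [0.0032,0.0003,-0.0034]
    - [0.0032,0.0003,-0.0034]
    - [0.0032,0.0003,-0.0034]
    - [0.0032,0.0003,-0.0034]
    - [0.0032,0.0003,-0.0034]
    - [0.0032,0.0003,-0.0034]
    - [0.0032,0.0003,-0.0034]
    - [0.0032,0.0003,-0.0034]
    - [0.0032,0.0003,-0.0034]
    - [0.0032,0.0003,-0.0034]
    - [0.0032,0.0003,-0.0034]
  dr:
    - [-0.0474,-0.0362,0.0445]
    - [-0.0474,-0.0362,0.0445]
    - [-0.0474,-0.0362,0.0445]
    - [-0.0474,-0.0362,0.0445]
    - [-0.0474,-0.0362,0.0445]
    - [-0.0474,-0.0362,0.0445]
    - [-0.0474,-0.0362,0.0445]
    - [-0.0474,-0.0362,0.0445]
    - [-0.0474,-0.0362,0.0445]
    - [-0.0474,-0.0362,0.0445]
    - [-0.0474,-0.0362,0.0445]
    - [-0.0474,-0.0362,0.0445]
    - [-0.0474,-0.0362,0.0445]
    - [-0.0474,-0.0362,0.0445]
    - [-0.0474,-0.0362,0.0445]
    - [-0.0474,-0.0362,0.0445]
    - [-0.0474,-0.0362,0.0445]
    - [-0.0474,-0.0362,0.0445]
    - [-0.0474,-0.0362,0.0445]
    - [-0.0474,-0.0362,0.0445]
  jaw: 0.045

```text
time_s: 11.13
position: [0.4641, -0.2717, 0.2788]
tool_rot: [[0.098, 0.322, 0.942], [0.978, -0.207, -0.031], [0.185, 0.924, -0.335]]
ft_force: [0.3, 0.2, 0.6]
grip_width: 0.0453
```

Call:
jog_arm:
  travel:
    - [0.0032,0.0003,-0.0034]
    - [0.0032,0.0003,-0.0034]
    - [0.0032,0.0003,-0.0034]
    - [0.0032,0.0003,-0.0034]
    - [0,0,0]
    - [0,0,0]
  dr:
    - [-0.0474,-0.0362,0.0445]
    - [-0.0474,-0.0362,0.0445]
    - [-0.0474,-0.0362,0.0445]
    - [-0.0474,-0.0362,0.0445]
    - [0,0,0]
    - [0,0,0]

```text
time_s: 11.63
position: [0.4765, -0.2709, 0.2647]
tool_rot: [[-0.089, 0.202, 0.975], [0.996, 0.016, 0.088], [0.003, 0.979, -0.203]]
ft_force: [0.7, -0.4, 0.1]
grip_width: 0.045
```

Run:
```python
from rig import *
from kin2 import *
from scipy.spatial.transform import Rotation as Ro
from h import deckT,proj,Rz as Z
import cv2,pickle
s=observe();print(s["position"],s["q"].round(1),s["ft_force"].round(1))
R,o=deckT((.6415,-.2487,.089)); tz=R[:,0];ty=R[:,2];M=np.c_[np.cross(ty,tz),ty,tz]
print("dr left",Ro.from_matrix(M@s["tool_rot"].T).as_rotvec())
for n in("wrist","top","scene"):
  g=get_image(n);pickle.dump(g,open(n+"8.pkl","wb")); a=g["color"][:,:,::-1].copy()
  P=np.array([[-.06,.075,.004],[-.06,-.075,.004],[.06,.075,.004],[.06,-.075,.004]])+[-.0542,-.0075,0]
  for u in proj(g,P@R.T+o):
     if abs(u).max()<600: cv2.circle(a,tuple(int(x) for x in u.round()),2,(0,0,255),-1)
  cv2.imwrite(f"pics/{n}8.png",a)
```

```text
[ 0.47649392 -0.27090809  0.26468796] [ -71.    19.1  115.9   91.3   72.  -133.6] [ 0.7 -0.4  0.1]
dr left [-2.14059900e-03 -4.68397006e-03 -7.08980260e-05]
```

View pics/wrist8.png

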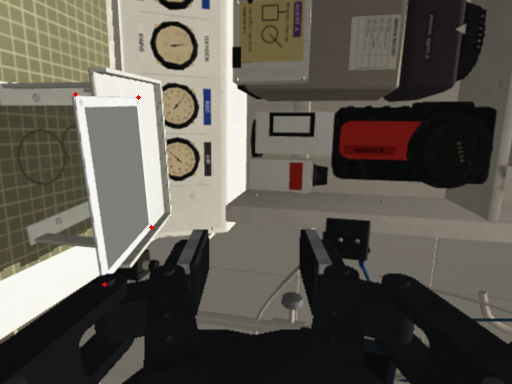

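View pics/top8.png

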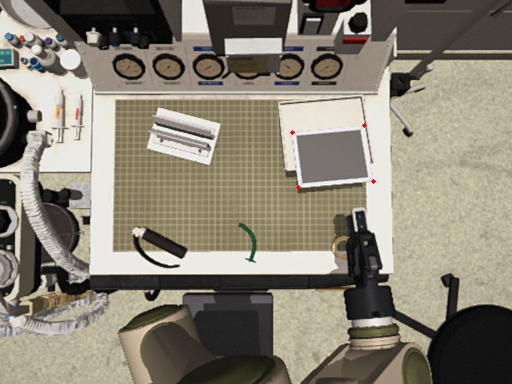

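View pics/scene8.png

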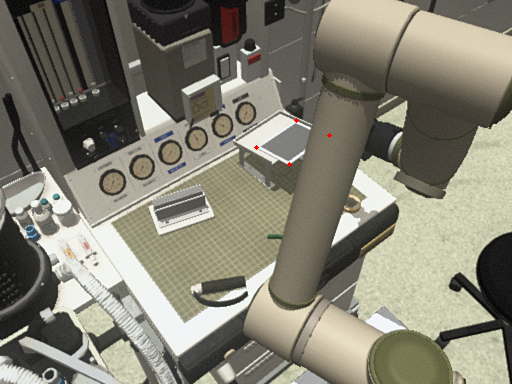

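Call:
jog_arm:
  travel:
    - [0.001,0.0001,-0.005]
    - [0.001,0.0001,-0.01]
    - [0.001,0.0001,-0.012]
    - [0.001,0.0001,-0.012]
    - [0.001,0.0001,-0.012]
    - [0.001,0.0001,-0.012]
    - [0.001,0.0001,-0.012]
    - [0.001,0.0001,-0.012]
    - [0.001,0.0001,-0.012]
    - [0.001,0.0001,-0.012]
    - [0.001,0.0001,-0.01]
    - [0.001,0,-0.0065]
    - [0.0006,0,-0.004]
    - [0,0,0]
    - [0,0,0]
  dr:
    - [-0.002,-0.0047,0]
    - [0,0,0]
    - [0,0,0]
    - [0,0,0]
    - [0,0,0]
    - [0,0,0]
    - [0,0,0]
    - [0,0,0]
    - [0,0,0]
    - [0,0,0]
    - [0,0,0]
    - [0,0,0]
    - [0,0,0]
    - [0,0,0]
    - [0,0,0]

```text
time_s: 13.03
position: [0.4887, -0.2699, 0.1342]
tool_rot: [[-0.088, 0.196, 0.977], [0.996, 0.021, 0.086], [-0.003, 0.98, -0.197]]
ft_force: [0.0, 0.1, 0.3]
grip_width: 0.0451
```

Run:
```python
from rig import *
from kin2 import *
from scipy.spatial.transform import Rotation as Ro
from h import deckT,proj,Rz as Z
import cv2,pickle
s=observe();print(s["position"],s["q"].round(1),s["ft_force"].round(1))
R,o=deckT((.6415,-.2487,.089)); tz=R[:,0];ty=R[:,2];M=np.c_[np.cross(ty,tz),ty,tz]
print("dr left",Ro.from_matrix(M@s["tool_rot"].T).as_rotvec())
print("TCP in deck",R.T@(s["position"]-o))
for n in("wrist","top","scene"):
  g=get_image(n);pickle.dump(g,open(n+"9.pkl","wb")); a=g["color"][:,:,::-1].copy()
  cv2.imwrite(f"pics/{n}9.png",a)
  if n=="top": cv2.imwrite("pics/top9s.png",cv2.resize(a[90:230,270:390],None,fx=4,fy=4,interpolation=cv2.INTER_CUBIC))
```

```text
[ 0.48869207 -0.26986766  0.13419248] [ -69.1   38.6  121.5  101.1   73.9 -160.3] [0.  0.1 0.3]
dr left [0.00334199 0.00181402 0.00046407]
TCP in deck [-0.15780614 -0.00750192  0.00289903]
```

View pics/wrist9.png

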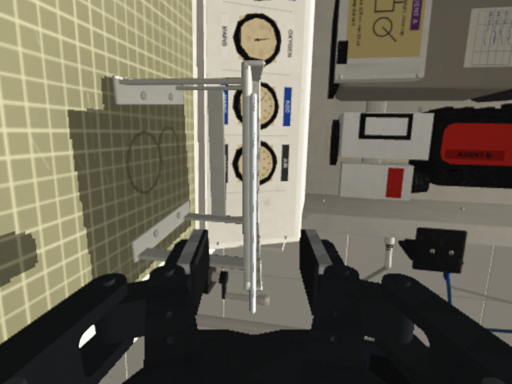

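View pics/top9s.png

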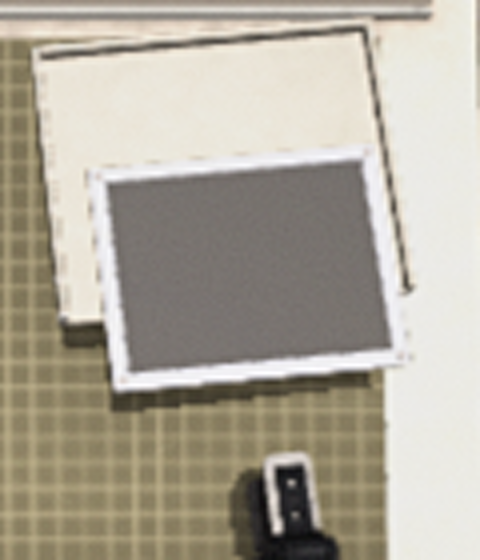

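Call:
jog_arm:
  travel:
    - [0.0049,0.0004,-0.0014]
    - [0.0049,0.0004,-0.0014]
    - [0.0049,0.0004,-0.001]
    - [0.0049,0.0004,-0.001]
    - [0.0049,0.0005,-0.001]
    - [0.0049,0.0004,-0.001]
    - [0.0049,0.0004,-0.001]
    - [0.0049,0.0005,-0.001]
    - [0.0049,0.0004,-0.001]
    - [0.0049,0.0004,-0.001]
    - [0,0,0]
    - [0,0,0]
  dr:
    - [0.0033,0.0018,0]
    - [0,0,0]
    - [0,0,0]
    - [0,0,0]
    - [0,0,0]
    - [0,0,0]
    - [0,0,0]
    - [0,0,0]
    - [0,0,0]
    - [0,0,0]
    - [0,0,0]
    - [0,0,0]

```text
time_s: 14.18
position: [0.5378, -0.2655, 0.123]
tool_rot: [[-0.089, 0.198, 0.976], [0.996, 0.018, 0.087], [0.0, 0.98, -0.199]]
ft_force: [1.0, -0.6, -0.2]
grip_width: 0.0449
```

```bash
cat > st.py <<'E'
from rig import *
from kin2 import *
from scipy.spatial.transform import Rotation as Ro
from h import deckT,proj
import cv2,pickle,sys
k=sys.argv[1]
s=observe();print(s["position"].round(4),s["q"].round(1),s["ft_force"].round(1),s["grip_width"],s["time_s"])
R,o=deckT((.6415,-.2487,.089)); tz=R[:,0];ty=R[:,2];M=np.c_[np.cross(ty,tz),ty,tz]
print("dr left",Ro.from_matrix(M@s["tool_rot"].T).as_rotvec().round(4),"TCP in deck",(R.T@(s["position"]-o)).round(4))
for n in sys.argv[2:]:
  g=get_image(n);pickle.dump(g,open(n+k+".pkl","wb")); cv2.imwrite(f"pics/{n}{k}.png",g["color"][:,:,::-1])
E
python3 st.py 10 wrist top
```

```text
[ 0.5378 -0.2655  0.123 ] [ -62.    40.6  116.9  107.1   70.7 -158.1] [ 1.  -0.6 -0.2] 0.04493994364181893 14.1833
dr left [-0.0001 -0.0002  0.0001] TCP in deck [-0.1073 -0.0075  0.0017]
```

View pics/wrist10.png

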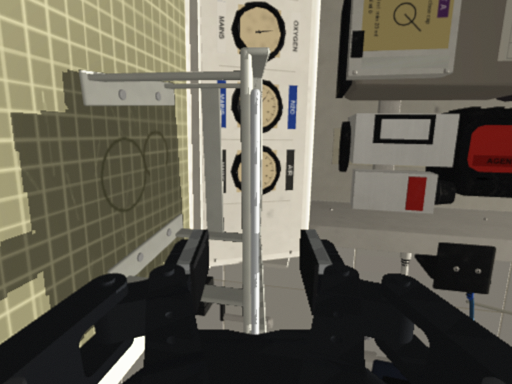

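Call:
jog_arm:
  travel:
    - [0.0049,0.0004,-0.001]
    - [0.0049,0.0004,-0.001]
    - [0.0049,0.0004,-0.001]
    - [0.0049,0.0005,-0.001]
    - [0.0039,0.0004,-0.0008]
    - [0,0,0]
    - [0,0,0]
  dr:
    - [0,0,0]
    - [0,0,0]
    - [0,0,0]
    - [0,0,0]
    - [0,0,0]
    - [0,0,0]
    - [0,0,0]

```text
time_s: 14.87
position: [0.5613, -0.2633, 0.1181]
tool_rot: [[-0.089, 0.198, 0.976], [0.996, 0.018, 0.087], [0.0, 0.98, -0.199]]
ft_force: [0.1, 0.4, -0.0]
grip_width: 0.0451
```

```bash
python3 st.py 11 wrist top
```

```text
[ 0.5613 -0.2633  0.1181] [ -58.9   41.6  114.5  109.5   69.1 -157. ] [ 0.1  0.4 -0. ] 0.04508065362598464 14.8667
dr left [-0.0002 -0.0002 -0.    ] TCP in deck [-0.0831 -0.0074  0.0017]
```

View pics/wrist11.png

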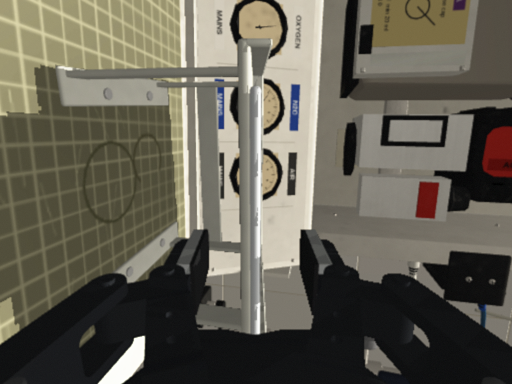

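View pics/top11.png

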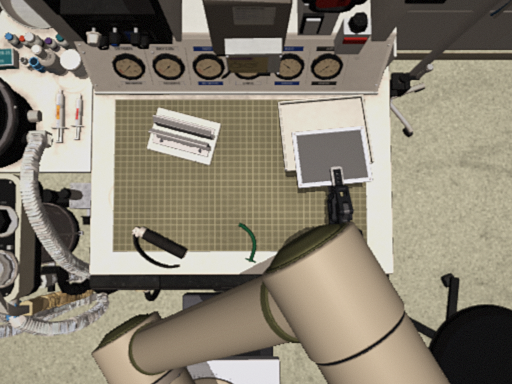

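Call:
jog_arm:
  travel:
    - [0,0,0]
    - [0,0,0]
    - [0,0,0]
    - [0,0,0]
    - [0,0,0]
    - [0,0,0]
  dr:
    - [0,0,0]
    - [0,0,0]
    - [0,0,0]
    - [0,0,0]
    - [0,0,0]
    - [0,0,0]
  jaw: 0
  newtons: 25

```text
time_s: 15.47
position: [0.5611, -0.2637, 0.1185]
tool_rot: [[-0.088, 0.197, 0.976], [0.996, 0.018, 0.086], [-0.0, 0.98, -0.198]]
ft_force: [-0.8, 0.1, 3.2]
grip_width: 0.0037
```

Call:
jog_arm:
  travel:
    - [0,0,0]
    - [0,0,0]
    - [0,0,0.002]
    - [0,0,0.003]
    - [0,0,0.004]
    - [0,0,0.005]
    - [0,0,0.006]
    - [0,0,0.006]
    - [0,0,0]
  dr:
    - [0,0,0]
    - [0,0,0]
    - [0,0,0]
    - [0,0,0]
    - [0,0,0]
    - [0,0,0]
    - [0,0,0]
    - [0,0,0]
    - [0,0,0]
  newtons: 70

```text
time_s: 16.22
position: [0.5612, -0.2636, 0.1456]
tool_rot: [[-0.088, 0.197, 0.976], [0.996, 0.019, 0.086], [-0.002, 0.98, -0.198]]
ft_force: [-0.3, -0.5, -1.2]
grip_width: 0.003
```

```bash
python3 st.py 12 wrist scene
python3 - <<'E'
from rig import observe; s=observe(); print(s["wrist_torque"])
E
```

```text
[ 0.5612 -0.2636  0.1456] [ -58.9   37.8  113.9  108.    67.8 -152.7] [-0.3 -0.5 -1.2] 0.0030106198872212374 16.2167
dr left [0.0015 0.001  0.0005] TCP in deck [-0.0888 -0.0077  0.0286]
[-0.07735599  0.82991699  0.00494322]
```

View pics/wrist12.png

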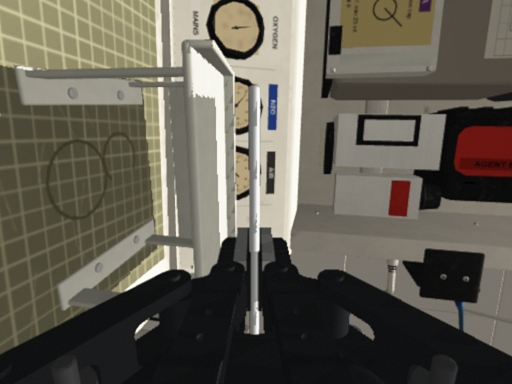

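Run:
```python
from kin2 import *
from scipy.spatial.transform import Rotation as Ro
from rig import observe
s=observe(); q=s["q"]; p0=s["position"];R0=s["tool_rot"]
a=np.radians(-14.7); ty=np.array([np.cos(a),np.sin(a),0]);z=np.array([0,0,-1]);M=np.c_[np.cross(ty,z),ty,z]
rv=Ro.from_matrix(M@R0.T).as_rotvec(); print(rv,np.degrees(np.linalg.norm(rv)))
pm=np.array([.50,-.2,.32])
def seg(pa,pb,N,R0,rv,q,pr=True):
  mx=0
  for i in range(1,N+1):
    t=i/N; qq,e=ik(pa+(pb-pa)*t,Ro.from_rotvec(rv*t).as_matrix()@R0,q); d=(qq-q)*12
    if pr: print(i,qq.round(1),round(e,4),d.round(0)); 
    q=qq
  return q
q=seg(p0,pm,10,R0,0*rv,q)
print()
q=seg(pm,np.array([.50,-.05,.32]),24,R0,rv,q)
print()
q=seg(np.array([.50,-.05,.32]),np.array([.6518,.0567,.25]),10,M,0*rv,q)
```

```text
[ 0.11623406  1.37185195 -0.28950641] 80.6080982346744
1 [ -59.2   35.2  114.9  107.    67.4 -150.9] 0.0 [ -3. -32.  11. -12.  -5.  23.]
2 [ -59.5   32.5  115.6  106.    67.  -148.8] 0.0 [ -4. -33.   9. -13.  -5.  25.]
3 [ -59.8   29.7  116.3  104.8   66.5 -146.5] 0.0 [ -4. -34.   8. -14.  -5.  28.]
4 [ -60.1   26.8  116.7  103.5   66.2 -143.9] 0.0 [ -4. -34.   6. -15.  -5.  31.]
5 [ -60.4   23.9  117.1  102.1   65.8 -141.2] 0.0 [ -4. -35.   4. -17.  -4.  33.]
6 [ -60.8   21.   117.2  100.6   65.5 -138.2] 0.0 [ -4. -35.   2. -18.  -4.  36.]
7 [ -61.2   18.1  117.3   99.    65.2 -135. ] 0.0 [ -5. -35.   0. -19.  -3.  38.]
8 [ -61.6   15.2  117.1   97.3   65.1 -131.6] 0.0 [ -5. -35.  -2. -20.  -2.  41.]
9 [ -62.    12.3  116.8   95.5   65.  -128.1] 0.0 [ -5. -35.  -3. -21.  -0.  42.]
10 [ -62.4    9.4  116.4   93.7   65.1 -124.4] 0.0 [ -5. -34.  -5. -22.   1.  44.]

1 [ -61.1    7.5  115.5   90.3   61.8 -119.3] 0.0 [ 15. -23. -11. -41. -40.  61.]
2 [ -59.7    5.7  114.4   86.4   58.7 -113.8] 0.0 [ 17. -21. -13. -47. -37.  66.]
3 [ -58.1    4.2  113.1   81.9   55.9 -107.8] 0.0 [ 19. -18
[... 1707 characters left out ...]
.8] 0.0 [ 21.  20. -14.   0.  -6.  21.]
2 [-15.9  17.4  68.7   0.   93.9  -1.2] 0.0 [ 20.  21. -16.   0.  -5.  20.]
3 [-14.3  19.2  67.2   0.   93.6   0.4] 0.0 [ 19.  21. -17.   0.  -4.  19.]
4 [-12.8  21.   65.7   0.   93.4   1.9] 0.0 [ 18.  21. -19.   0.  -3.  18.]
5 [-11.4  22.8  64.    0.   93.3   3.3] 0.0 [ 17.  22. -20.   0.  -1.  17.]
6 [-10.1  24.6  62.2   0.   93.2   4.6] 0.0 [ 16.  22. -22.   0.  -0.  16.]
7 [-8.8 26.4 60.3  0.  93.3  5.9] 0.0 [ 15.  22. -23.   0.   1.  15.]
8 [-7.6 28.3 58.2  0.  93.5  7.1] 0.0 [ 15.  23. -25.   0.   2.  15.]
9 [-6.5 30.2 56.   0.  93.8  8.2] 0.0 [ 14.  23. -27.   0.   3.  14.]
10 [-5.4 32.2 53.6  0.  94.2  9.3] 0.0 [ 13.  24. -28.  -0.   5.  13.]
```

Call:
jog_arm:
  travel:
    - [0,0,0.008]
    - [-0.002,0.002,0.015]
    - [-0.005,0.005,0.018]
    - [-0.006,0.006,0.018]
    - [-0.006,0.006,0.018]
    - [-0.006,0.006,0.018]
    - [-0.006,0.006,0.018]
    - [-0.006,0.006,0.018]
    - [-0.006,0.006,0.015]
    - [-0.006,0.006,0.012]
    - [-0.006,0.006,0.01]
    - [-0.006,0.008,0.006]
  dr:
    - [0,0,0]
    - [0,0,0]
    - [0,0,0]
    - [0,0,0]
    - [0,0,0]
    - [0,0,0]
    - [0,0,0]
    - [0,0,0]
    - [0,0,0]
    - [0,0,0]
    - [0,0,0]
    - [0,0,0]

```text
time_s: 17.32
position: [0.4997, -0.2001, 0.3195]
tool_rot: [[-0.088, 0.197, 0.976], [0.996, 0.019, 0.086], [-0.001, 0.98, -0.198]]
ft_force: [-0.3, 0.6, -1.7]
grip_width: 0.0029
```

Call:
jog_arm:
  travel:
    - [0,0.0063,0]
    - [0,0.0063,0]
    - [0,0.0063,0]
    - [0,0.0063,0]
    - [0,0.0063,0]
    - [0,0.0063,0]
    - [0,0.0063,0]
    - [0,0.0063,0]
    - [0,0.0063,0]
    - [0,0.0063,0]
    - [0,0.0063,0]
    - [0,0.0063,0]
    - [0,0.0063,0]
    - [0,0.0063,0]
    - [0,0.0063,0]
    - [0,0.0063,0]
    - [0,0.0063,0]
    - [0,0.0063,0]
    - [0,0.0063,0]
    - [0,0.0063,0]
  dr:
    - [0.0048,0.0572,-0.0121]
    - [0.0048,0.0572,-0.0121]
    - [0.0048,0.0572,-0.0121]
    - [0.0048,0.0572,-0.0121]
    - [0.0048,0.0572,-0.0121]
    - [0.0048,0.0572,-0.0121]
    - [0.0048,0.0572,-0.0121]
    - [0.0048,0.0572,-0.0121]
    - [0.0048,0.0572,-0.0121]
    - [0.0048,0.0572,-0.0121]
    - [0.0048,0.0572,-0.0121]
    - [0.0048,0.0572,-0.0121]
    - [0.0048,0.0572,-0.0121]
    - [0.0048,0.0572,-0.0121]
    - [0.0048,0.0572,-0.0121]
    - [0.0048,0.0572,-0.0121]
    - [0.0048,0.0572,-0.0121]
    - [0.0048,0.0572,-0.0121]
    - [0.0048,0.0572,-0.0121]
    - [0.0048,0.0572,-0.0121]

```text
time_s: 18.98
position: [0.4995, -0.074, 0.3185]
tool_rot: [[0.206, 0.953, 0.223], [0.978, -0.208, -0.015], [0.032, 0.221, -0.975]]
ft_force: [-0.1, -0.4, -1.3]
grip_width: 0.0026
```

Call:
jog_arm:
  travel:
    - [0,0.0063,0]
    - [0,0.0063,0]
    - [0,0.0063,0]
    - [0,0.0063,0]
    - [0,0,0]
    - [0,0,0]
  dr:
    - [0.0048,0.0572,-0.0121]
    - [0.0048,0.0572,-0.0121]
    - [0.0048,0.0572,-0.0121]
    - [0.0048,0.0572,-0.0121]
    - [0,0,0]
    - [0,0,0]

```text
time_s: 19.48
position: [0.5001, -0.0492, 0.3179]
tool_rot: [[0.254, 0.967, -0.001], [0.967, -0.254, -0.001], [-0.001, -0.001, -1.0]]
ft_force: [-0.2, -0.1, -2.5]
grip_width: 0.0031
```

```bash
cat > st2.py <<'E'
from rig import *
from kin2 import *
from scipy.spatial.transform import Rotation as Ro
import cv2,pickle,sys
k=sys.argv[1]; A=float(sys.argv[2])
s=observe();print(s["position"].round(4),s["q"].round(1),s["ft_force"].round(1),s["wrist_torque"].round(2),s["grip_width"],s["time_s"])
a=np.radians(A); ty=np.array([np.cos(a),np.sin(a),0]);z=np.array([0,0,-1]);M=np.c_[np.cross(ty,z),ty,z]
print("dr left",Ro.from_matrix(M@s["tool_rot"].T).as_rotvec().round(4))
for n in sys.argv[3:]:
  g=get_image(n);pickle.dump(g,open(n+k+".pkl","wb")); cv2.imwrite(f"pics/{n}{k}.png",g["color"][:,:,::-1])
E
python3 st2.py 13 -14.7 wrist top scene
```

```text
[ 0.5001 -0.0492  0.3179] [-19.1  14.1  71.4  -0.1  94.5  -4.4] [-0.2 -0.1 -2.5] [-0.01  0.04  0.01] 0.0030632815718565753 19.4833
dr left [ 0.0008 -0.0008  0.0004]
```

View pics/wrist13.png

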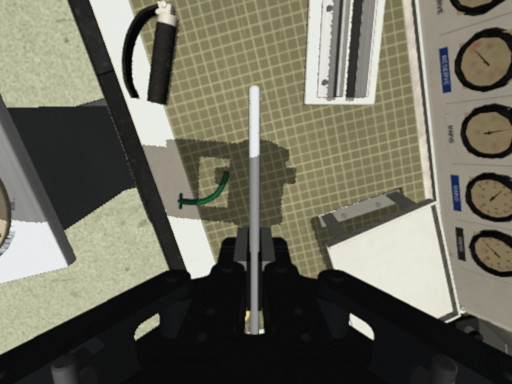

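View pics/scene13.png

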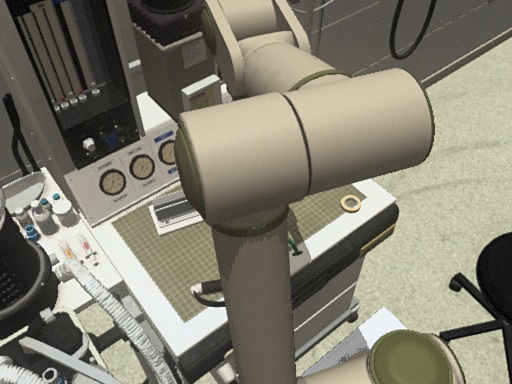

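Call:
jog_arm:
  travel:
    - [0.006,0.004,0]
    - [0.012,0.008,0]
    - [0.015,0.0105,0]
    - [0.015,0.0105,0]
    - [0.015,0.0105,0]
    - [0.015,0.0105,0]
    - [0.015,0.0105,0]
    - [0.015,0.0105,-0.01]
    - [0.015,0.0105,-0.01]
    - [0.015,0.0105,-0.01]
    - [0.0087,0.0065,-0.01]
    - [0.0045,0.0034,-0.01]
    - [0,0,-0.008]
    - [0,0,0]
    - [0,0,0]
  dr:
    - [0,0,0]
    - [0,0,0]
    - [0,0,0]
    - [0,0,0]
    - [0,0,0]
    - [0,0,0]
    - [0,0,0]
    - [0,0,0]
    - [0,0,0]
    - [0,0,0]
    - [0,0,0]
    - [0,0,0]
    - [0,0,0]
    - [0,0,0]
    - [0,0,0]

```text
time_s: 20.88
position: [0.6508, 0.056, 0.2603]
tool_rot: [[0.255, 0.967, -0.002], [0.967, -0.255, -0.001], [-0.001, -0.001, -1.0]]
ft_force: [-0.0, -0.7, -1.1]
grip_width: 0.0025
```

```bash
python3 st2.py 14 -14.7 wrist top scene
```

```text
[0.6508 0.056  0.2603] [-5.4 31.9 52.5 -0.1 95.7  9.4] [-0.  -0.7 -1.1] [-0.   -0.01  0.04] 0.0025454353322913966 20.8833
dr left [ 0.0011 -0.0017  0.0015]
```

View pics/wrist14.png

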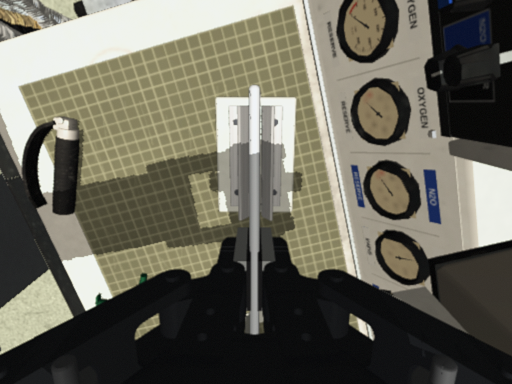

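View pics/scene14.png

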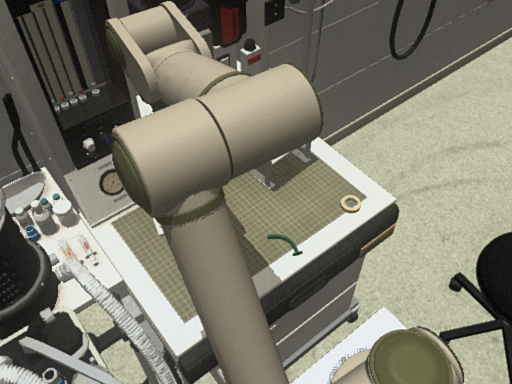

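View pics/top14.png

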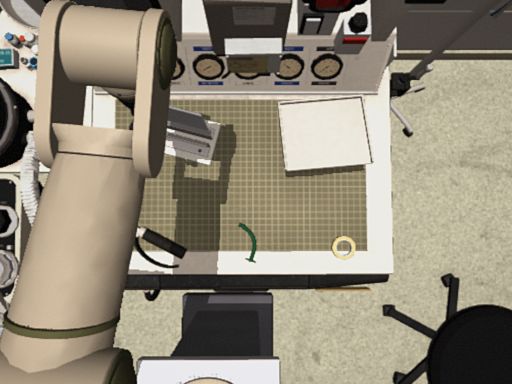

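Run:
```python
import cv2
a=cv2.imread("pics/wrist14.png"); cv2.imwrite("pics/w14s.png",cv2.resize(a[75:225,195:320],None,fx=4,fy=4,interpolation=cv2.INTER_CUBIC))
```

```text
(no output)
```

View pics/w14s.png

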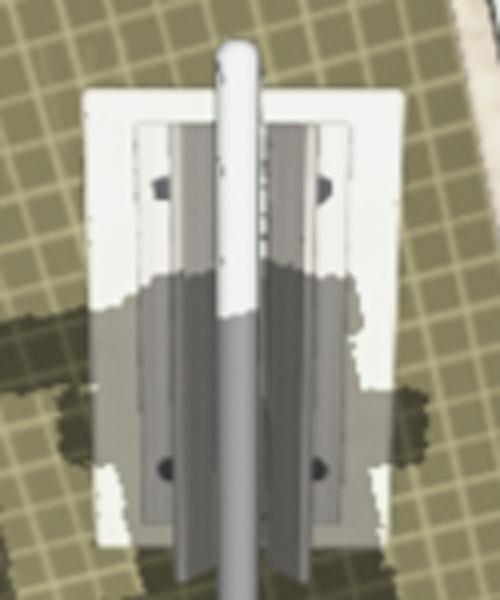

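Run:
```python
from h import *
import pickle
from rig import observe
W=pickle.load(open("wrist14.pkl","rb"))
z=lambda pts:(np.array(pts,float)+.5)/4-.5+[195,75]
def an(pts,zz,n):
    q=np.array([ray(W,u,zz) for u in z(pts)]); d=(q[0]-q[3]+q[1]-q[2]); c=q.mean(0)
    print(n,q.round(4)[:,:2].tolist(),"c",c.round(4),"dir",np.degrees(np.arctan2(d[1],d[0])).round(2),np.linalg.norm(q[0]-q[3]).round(4),np.linalg.norm(q[0]-q[1]).round(4),np.linalg.norm(q[2]-q[3]).round(4)); return c
c=an([(82,90),(404,92),(388,547),(98,547)],.01,"base")
an([(170,123),(318,123),(305,582),(178,582)],.066,"mouth")
p=observe()["position"]
s=np.radians(75.3); n=np.array([np.cos(s-np.pi/2),np.sin(s-np.pi/2)])
print("offset normal",(p[:2]-c[:2])@n,"along",(p[:2]-c[:2])@np.array([np.cos(s),np.sin(s)]))
# plate edge: far top corner at z=p-.088(bottom)..top; center col at far end
for u in [(238,45),(238,300),(239,560)]:
  uv=z([u])[0]; zz=p[2]+.032; q=ray(W,uv,zz); print(uv,q.round(4),((q-p)[:2]@n).round(4),((q-p)[:2]@np.array([np.cos(s),np.sin(s)])).round(4))
```

```text
base [[0.624, 0.1409], [0.7189, 0.1152], [0.6813, -0.0272], [0.5865, -0.0022]] c [0.6527 0.0566 0.01  ] dir 75.27 0.1479 0.0983 0.098
mouth [[0.6503, 0.1243], [0.688, 0.1144], [0.6536, -0.0103], [0.6177, -0.0008]] c [0.6524 0.0569 0.066 ] dir 74.96 0.1293 0.039 0.0371
offset normal -0.0012575166246563522 along -0.0009632043384043425
[254.125  85.875] [0.6697 0.1277 0.2934] -0.0003 0.0741
[254.125 149.625] [0.6642 0.1069 0.2934] -0.0003 0.0525
[254.375 214.625] [0.658  0.083  0.2934] -0.0002 0.0279
```

Call:
jog_arm:
  travel:
    - [0.0014,0.0006,-0.006]
    - [0,0,-0.01]
    - [0,0,-0.012]
    - [0,0,-0.012]
    - [0,0,-0.012]
    - [0,0,-0.012]
    - [0,0,-0.012]
    - [0,0,-0.01]
    - [0,0,-0.006]
    - [0,0,-0.003]
    - [0,0,0]
    - [0,0,0]
  dr:
    - [0.001,-0.0017,0]
    - [0,0,0]
    - [0,0,0]
    - [0,0,0]
    - [0,0,0]
    - [0,0,0]
    - [0,0,0]
    - [0,0,0]
    - [0,0,0]
    - [0,0,0]
    - [0,0,0]
    - [0,0,0]

```text
time_s: 22.03
position: [0.6529, 0.0571, 0.1656]
tool_rot: [[0.255, 0.967, 0.001], [0.967, -0.255, -0.0], [0.0, 0.001, -1.0]]
ft_force: [-0.4, 0.2, -1.0]
grip_width: 0.0026
```

```bash
python3 st2.py 15 -14.7 wrist
python3 - <<'E'
import cv2
a=cv2.imread("pics/wrist15.png"); cv2.imwrite("pics/w15s.png",cv2.resize(a[60:260,150:360],None,fx=3,fy=3,interpolation=cv2.INTER_CUBIC))
E
```

```text
[0.6529 0.0571 0.1656] [-5.3 35.2 62.   0.  82.7  9.4] [-0.4  0.2 -1. ] [-0.02  0.04  0.04] 0.0025964939793938755 22.0333
dr left [0.     0.0012 0.0009]
```

View pics/w15s.png

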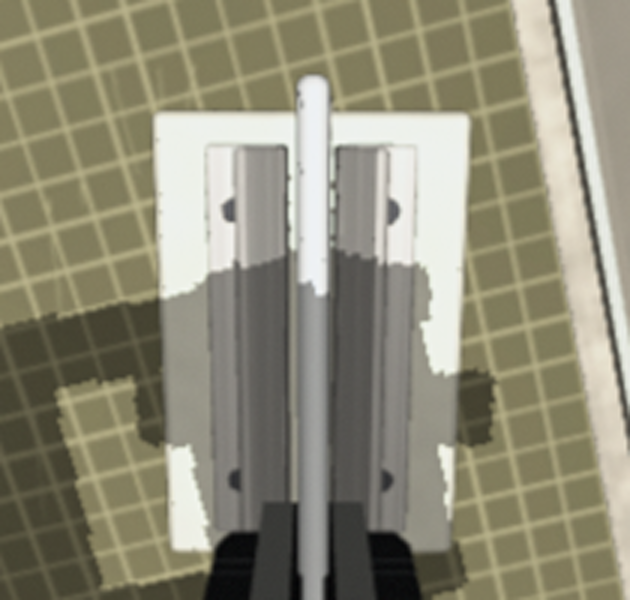

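Call:
jog_arm:
  travel:
    - [-0.0003,-0.0002,-0.005]
    - [0,0,-0.006]
    - [0,0,-0.006]
    - [0,0,-0.006]
    - [0,0,-0.006]
    - [0,0,-0.006]
    - [0,0,-0.006]
    - [0,0,-0.006]
    - [0,0,-0.005]
    - [0,0,-0.003]
    - [0,0,0]
  dr:
    - [0,0.001,0]
    - [0,0,0]
    - [0,0,0]
    - [0,0,0]
    - [0,0,0]
    - [0,0,0]
    - [0,0,0]
    - [0,0,0]
    - [0,0,0]
    - [0,0,0]
    - [0,0,0]

```text
time_s: 23.0
position: [0.6521, 0.0569, 0.1094]
tool_rot: [[0.255, 0.967, -0.002], [0.967, -0.255, 0.0], [-0.0, -0.002, -1.0]]
ft_force: [1.3, -0.0, -2.3]
grip_width: 0.0028
```

Call:
jog_arm:
  travel:
    - [0,0,-0.002]
    - [0,0,-0.002]
    - [0,0,-0.001]
    - [0,0,0]
  dr:
    - [0,0,0]
    - [0,0,0]
    - [0,0,0]
    - [0,0,0]

```text
time_s: 23.33
position: [0.6524, 0.0569, 0.1051]
tool_rot: [[0.255, 0.967, -0.001], [0.967, -0.255, 0.0], [-0.0, -0.001, -1.0]]
ft_force: [0.4, -0.7, -2.6]
grip_width: 0.0032
```

Call:
jog_arm:
  travel:
    - [0,0,-0.002]
    - [0,0,-0.002]
    - [0,0,-0.001]
    - [0,0,0]
    - [0,0,0]
  dr:
    - [0,0,0]
    - [0,0,0]
    - [0,0,0]
    - [0,0,0]
    - [0,0,0]

```text
time_s: 23.75
position: [0.6524, 0.0569, 0.1002]
tool_rot: [[0.255, 0.967, -0.001], [0.967, -0.255, 0.0], [-0.0, -0.001, -1.0]]
ft_force: [-0.5, -0.1, -2.8]
grip_width: 0.0028
```

Call:
jog_arm:
  travel:
    - [0,0,-0.001]
    - [0,0,-0.001]
    - [0,0,0]
    - [0,0,0]
  dr:
    - [0,0,0]
    - [0,0,0]
    - [0,0,0]
    - [0,0,0]

```text
time_s: 24.08
position: [0.6528, 0.0569, 0.0998]
tool_rot: [[0.255, 0.967, 0.002], [0.967, -0.255, -0.0], [0.0, 0.002, -1.0]]
ft_force: [-2.0, 1.1, 7.1]
grip_width: 0.0028
```

Call:
jog_arm:
  travel:
    - [0,0,0.0012]
    - [0,0,0]
    - [0,0,0]
  dr:
    - [0,0,0]
    - [0,0,0]
    - [0,0,0]

```text
time_s: 24.33
position: [0.6526, 0.057, 0.0998]
tool_rot: [[0.255, 0.967, 0.0], [0.967, -0.255, 0.0], [0.0, 0.0, -1.0]]
ft_force: [-0.4, 1.5, 2.6]
grip_width: 0.0029
```

```bash
python3 st2.py 16 -14.7 wrist top
python3 - <<'E'
import cv2
a=cv2.imread("pics/wrist16.png"); cv2.imwrite("pics/w16s.png",cv2.resize(a[60:260,150:360],None,fx=3,fy=3,interpolation=cv2.INTER_CUBIC))
E
```

```text
[0.6526 0.057  0.0998] [-5.3 38.5 67.1  0.  74.4  9.4] [-0.4  1.5  2.6] [0.01 0.12 0.02] 0.0029000081643276807 24.3333
dr left [-0.0001  0.0003  0.0009]
```

View pics/w16s.png

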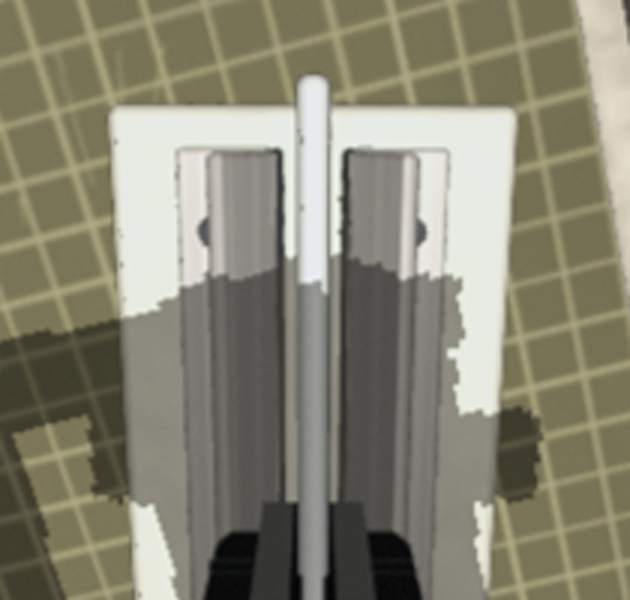

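Call:
jog_arm:
  travel:
    - [0,0,0]
    - [0,0,0]
    - [0,0,0]
    - [0,0,0]
    - [0,0,0]
    - [0,0,0]
    - [0,0,0]
    - [0,0,0]
  dr:
    - [0,0,0]
    - [0,0,0]
    - [0,0,0]
    - [0,0,0]
    - [0,0,0]
    - [0,0,0]
    - [0,0,0]
    - [0,0,0]
  jaw: 0.06
  newtons: 20

```text
time_s: 25.1
position: [0.6524, 0.0569, 0.0994]
tool_rot: [[0.255, 0.967, -0.001], [0.967, -0.255, 0.0], [-0.0, -0.001, -1.0]]
ft_force: [0.5, -0.3, 0.4]
grip_width: 0.0601
```

```bash
python3 st2.py 17 -14.7 wrist top
```

```text
[0.6524 0.0569 0.0994] [-5.4 38.5 67.1  0.  74.4  9.4] [ 0.5 -0.3  0.4] [ 0.02 -0.01  0.05] 0.06006187393428894 25.1
dr left [-0.0001 -0.0006  0.001 ]
```

View pics/wrist17.png

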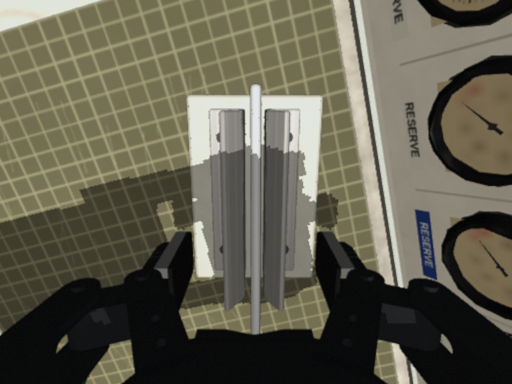

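Call:
jog_arm:
  travel:
    - [0,0,0.002]
    - [0,0,0.004]
    - [0,0,0.008]
    - [0,0,0.012]
    - [0,0,0.015]
    - [0,0,0.015]
    - [0,0,0.02]
    - [0,0,0.02]
    - [0,0,0.02]
    - [-0.02,-0.015,0.02]
    - [-0.025,-0.025,0.02]
    - [-0.025,-0.03,0.01]
    - [-0.025,-0.03,0]
    - [-0.025,-0.03,0]
    - [-0.025,-0.03,0]
    - [-0.01,-0.01,0]
    - [0,0,0]
    - [0,0,0]
  dr:
    - [0,0,0]
    - [0,0,0]
    - [0,0,0]
    - [0,0,0]
    - [0,0,0]
    - [0,0,0]
    - [0,0,0]
    - [0,0,0]
    - [0,0,0]
    - [0,0,0]
    - [0,0,0]
    - [0,0,0]
    - [0,0,0]
    - [0,0,0]
    - [0,0,0]
    - [0,0,0]
    - [0,0,0]
    - [0,0,0]

```text
time_s: 26.7
position: [0.4974, -0.1134, 0.2664]
tool_rot: [[0.256, 0.967, 0.001], [0.967, -0.256, -0.0], [-0.0, 0.001, -1.0]]
ft_force: [0.7, 0.0, 0.3]
grip_width: 0.0602
```

```bash
python3 st2.py 18 -14.7 wrist top scene
python3 - <<'E'
import cv2
a=cv2.imread("pics/top18.png"); cv2.imwrite("pics/t18s.png",cv2.resize(a[95:180,130:240],None,fx=6,fy=6,interpolation=cv2.INTER_CUBIC))
E
```

```text
[ 0.4974 -0.1134  0.2664] [-26.2  16.4  76.7   0.   86.9 -11.3] [0.7 0.  0.3] [-0.03  0.02  0.04] 0.060198074758613905 26.7
dr left [0.0003 0.0009 0.0025]
```

View pics/wrist18.png

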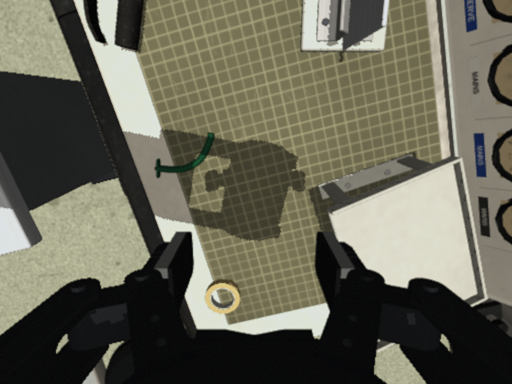

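View pics/top18.png

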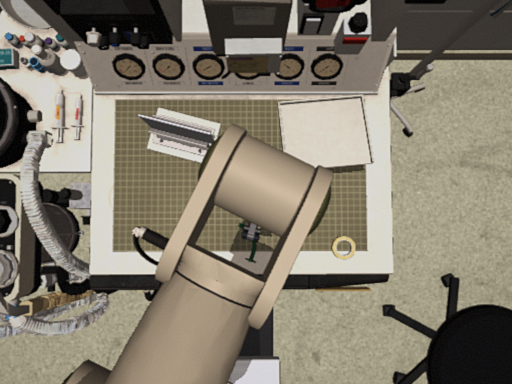

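View pics/t18s.png

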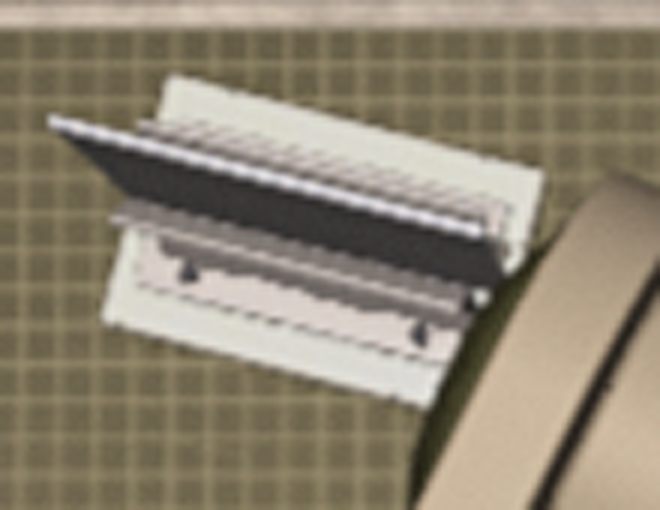

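Run:
```python
from h import *
import pickle
T=pickle.load(open("top18.pkl","rb"))
q=np.array([ray(T,(np.array(u)+.5)/6-.5+[130,95],.13) for u in [(50,120),(487,234)]]); print(q,np.linalg.norm(q[0]-q[1]))
s=np.radians(75.3);d=np.array([np.cos(s),np.sin(s)]);n=np.array([d[1],-d[0]]);e=(q-[.6525,.0567,0])[:,:2]; print(e@d,e@n)
from rig import observe; print(observe()["time_s"])
```

```text
[[ 0.67086003  0.12926969  0.13      ]
 [ 0.63252388 -0.01671916  0.13      ]] 0.15093841385647772
[ 0.07485332 -0.07608509] [-0.00065607 -0.00069156]
26.85
```

Top edge runs +74.9 to −76.1 mm along the slot. It is centred to about 1 mm and upright, and the bystanders look unmoved, so I am handing the job in.

```bash
python3 -c "
from rig import *
print(close_job())"
```

```text
the job is handed in; nothing more can be done
None
```

The imaging plate now stands upright in the holder slot, about midway along it, and the job is handed in after about 27 s of the 72 s allowed.

- **Draw:** I pressed the shut fingertips on the plate with about 8–10 N and drew it forward along the slope until it stuck out about 39 mm, still flat on the deck.
- **Pinch and lift:** I pinched the front edge from the front with the jaws above and below, gripping at 25 N and then 70 N. I lifted it clear and turned it to hang vertically.
- **Placing:** I lowered it into the slot until it touched the floor at about 7 N, eased off, opened the jaws and withdrew straight up.

**Last checks:**
- The top edge measures 151 mm (150 expected). It is centred to about 1 mm along the slot and 0.7 mm across, so the plate is not leaning.
- The gripper was clear and the wrist force was near zero.
- The tape roll and airway look unmoved; the laryngoscope was partly hidden by the arm in the last picture, and I judged all three by eye without measuring.
- The plate met the slot floor about 2 mm higher than I had computed. I put that down to the grip depth.

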